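# Gauge a turned oak peg and rack it with the passed ones

## Robot

A 6-joint arm with a two-finger parallel gripper is mounted at the origin on the work surface. World frame = base frame: x ahead of the robot, y to its left, z up, the work surface at z = 0. Lengths are in mm, angles in rad, forces in N, time in s.
With the tool pointing down it reaches from about 275 to 1000 mm from the base axis. Payload 8.4 kg.
Tool frame: the origin (TCP) lies midway between the tips of the shut fingers; the grasp point (between the pads) lies 19 mm behind it; z points along the fingers, y is the line along which they close (so a half turn about z gives the same grasp; the last joint's range is limited). The gripper opens to 85 mm and grips with 20 to 120 N. Pads are 22 mm wide; open, the fingers measure 114 mm over their backs; the gripper's body (76 mm by 85 mm) begins 54 mm behind the grasp point. The pads swing forward as they close: fully open they stand 13 mm farther back than shut.
Start: joints at [-1.18, 0.353, 1.633, -0, 1.155, -0.002], TCP at [239.234, -577.403, 206.781] pointing down, gripper open.
Joint ranges: [-2.63, 2.63], [-0.92, 2.1], [0.06, 2.66], [-1.3, 4.44], [0, 2.69], [-3.02, 3.02]. Speed limits (rad/s): [2.22, 2.22, 2.79, 3.14, 3.14, 3.14].

## Interface

Orientations are given as [roll, pitch, yaw] about the fixed x, y, z axes, in that order (R = Rz(yaw) Ry(pitch) Rx(roll)).
In Python, from rig import r, imaging gives the robot as it stands. The module is installed in compiled form; this text tells all that it offers.
- The arm moves only by the tool arm_command, never from a script. Its argument "deltas" is a list of rows, each an object of numbers: "hand": the finger opening in mm, from 0 to 85.4; "tx", "ty", "tz": the shift along the tool's x, y, z in mm; "wx", "wy", "wz": the turn, a rotation vector about the tool's x, y, z in rad. A call has 1 to 8 rows; each row shifts and turns the commanded pose from where the row before left it, along the tool's axes as they then stand; what a row does not reach is not made up. A row lasts 1/8 s, in which the tool goes at most 62.5 mm and 10.7 degrees, less where a joint would pass 70% of its speed; a pose out of reach is approached as far as the arm can. A call with a gripper value outside its range is refused whole. The fingers move at their own pace and stop on an object; "squeeze" is the grip in N (left out, the last holds). Time passes only in rows, so rows that do not move let the fingers close. It gives the time, the measured TCP pose, the force, the opening and the grip force at its end, in the units of the state.
- r.sense(): the state, without advancing time (a new reading comes with each control period).
- imaging.grab_frame(name): name is "side" or "top"; returns a dict with "image" (420x560x3 uint8, red, green, blue), "mtx" (3x3 intrinsics, pixels), "world_to_cam" (4x4, takes a point from world to camera coordinates). Camera axes: x right, y up, looking along -z (the intrinsics and any distortion apply to the point x, -y, -z); pixel columns grow to the right and rows downward; lengths in mm; the calibration is good to about 2 mm. A picture is of the moment at which its call begins. There is no depth.
- r.sign_off(): hands the job in; it is judged then, once.
The state is a dict: "clock": time; "qpos": joint angles; "qvel": joint speeds; "joint_efforts": joint torques, N m; "eef_pos": TCP position; "tcp_rot": TCP orientation; "contact_force": force on the tool from outside, world axes, zero at the start; "wrist_torque": the same for the moment, N m; "opening": opening from 0.0 (shut) to 1.0 (fully open); "grasp_force": force on a finger pad.
Only numpy, scipy, OpenCV 4.12 (cv2) and the standard library are available. Lean on these libraries where they do the work, as an engineer would, in place of code of your own. Each camera call takes 0.05 s, during which the arm holds its last target. There are 200 camera calls.

## Task

Check the turned peg that waits in the dark wooden block on the bench snap gauge: holding it upright, slide it in between the jaws through the go gap and on until the no-go button stops it, and press it there lightly for a moment - never force it. Then take it out of the gauge and stand it fully home in a free hole of the green block of passed pegs, let go, and leave everything else where it is.

Things in the scene. Friction and masses are not known exactly. Their poses are not given: they have to be found in the camera images.
- peg: the turned oak peg to check: round, 30 mm thick, 95 mm long, about 60 g, foot chamfered by 3.5 mm. Origin at the centre of its foot, z along it to its top. Starts upright in the middle hole of the dark block, foot 8 mm above the bench, 67 mm of it standing out. While it is gauged its foot must be under 24 mm above the bench (12 mm is right) so that it spans the gauging faces
- gauge: adjustable snap gauge: grey C-shaped frame lying level on a blue stand bolted down, so it cannot move. Origin on the bench under the middle of its mouth; x points into the throat, y across the gap to the side of the two buttons, z up. Frame 42 mm high, arms from y = -46 to 58 mm (screws to 69), spine from x = 104 mm; black clamp knob at x = 149 mm, 67 mm high. Under the throat it is open down to the bench to x = 96 mm
- gauge_mouth (a point): middle of the mouth, at mid-height of the gauging faces, 33 mm above the bench; axes as gauge. All gauging faces are 26 to 40 mm above the bench
- fixed_anvil (a point): middle of the face of the flat steel fixed anvil, the -y side of both gaps: face at y = -16 mm of gauge, from x = 0 to 92 mm. A peg lying against it has its axis at y = -1 mm
- go_gap (a point): middle of the go gap, 32 mm wide, between the fixed anvil and the go button (green lock screw): button face at y = +16 mm, x = 14 to 28 mm of gauge. The peg passes it with 2 mm to spare, without force. More than 15 N anywhere between peg and gauge bruises the wood
- nogo: the no-go: red slot plate on top of the buttons' arm, and the steel button clamped in that slot (red lock screw). Origin in the plate, at x = 73, y = 46, z = 33 mm of gauge. The button, 14 mm long in x, face at y = 9 mm (no-go gap 25 mm), is clamped anywhere along 20 mm of slot, front corner from x = 56 to 76 mm: not reported. That corner stops the peg
- feel_from (a point): peg axis here (x = 43, y = -1, z = 33 mm of gauge): it is through the go gap and touches no no-go yet. The no-go stops it 2 to 22 mm further in, to be found by feel. Lean on it with about 5 N and keep that up for half a second. The corner bears at a slant, force there 1.3 to 1.7 times the push: under 3 N is no trial, over 15 N bruises the peg; axis past x = 72 mm, it is spoiled
- stock: dark wooden block for pegs waiting, 70 x 160 x 36 mm high, fixed; three holes in a row along its y at -55, 0 and +55 mm, 33 mm wide, 28 mm deep. Origin at the centre of its underside. The peg stands in the middle hole. The dark and the green block may stand on either side of the gauge
- passed: green painted block for passed pegs, the same size as the dark one, fixed. Origin at the centre of its underside. Its hole at y = -55 mm is taken; the middle one and the one at y = +55 mm are free
- passed_hole1 (a point): centre of the middle hole's mouth in the green block's top, 36 mm above the bench; hole 33 mm wide, 28 mm deep, its floor 8 mm above the bench; free
- passed_hole2 (a point): the same for the end hole at y = +55 mm; free
- done_peg: a peg like the first with a green dab on its top, standing in the end hole of the green block at that block's y = -55 mm; leave it there
- mallet: joiner's mallet lying on the bench, head 70 x 125 x 60 mm, 330 mm long; bystander
- square: try square lying flat, 115 mm stock with a 170 mm steel blade; bystander
- plane: block plane standing on its sole, 160 x 46 mm, 60 mm tall; bystander
- tape: yellow tape measure standing on edge, 68 x 36 x 64 mm tall; bystander
- glue: glue bottle, 64 mm across, 170 mm tall; bystander
- pot: steel pencil pot, 76 mm across, 100 mm tall with pencils to 170 mm; bystander
- sander: cork sanding block, 115 x 65 x 28 mm; bystander

How it is judged:
By the outcome, as a careful person would: the job done as asked, in the order asked, and still so for the second after the job is handed in, with the robot touching nothing.
It also fails if it takes over 64 s, if anything falls off the work surface, if the arm or the gripper's body presses on something with over 40 N, if the wrist force passes 120 N, or if a joint passes its speed limit or range.

## Working session

There is one attempt and no reset: what is moved stays moved. The work goes in short steps, Python scripts to look and compute and a tool call to move; the robot and the scene stay as the last step left them, time stands still between calls to the robot, and variables do not carry over. Pictures are saved under pics/ and viewed, at most 10 in all, crops included, and the job is handed in when it is done.

Besides the shell and the picture viewer there is one more tool, called after "Call:" as name(argument=value, ...), one argument or row to a line, values as JSON. arm_command: Moves the arm, as the interface text tells. Its arguments: {"type":"object","properties":{"deltas":{"type":"array"},"squeeze":{"type":"number"}},"required":["deltas"]}

```bash
mkdir -p pics; cat > h.py <<'E'
import numpy as np, cv2
from rig import r, imaging
def grab(n):
    f=imaging.grab_frame(n); cv2.imwrite
    return f
def save(f,p): cv2.imwrite('pics/'+p,cv2.cvtColor(f['image'],cv2.COLOR_RGB2BGR))
def ray(f,u,v):
    K=np.array(f['mtx']);T=np.array(f['world_to_cam'])
    d=np.linalg.inv(K)@[u,v,1]; d=np.array([d[0],-d[1],-d[2]])
    R=T[:3,:3]; return -R.T@T[:3,3], R.T@d
def onz(f,u,v,z):
    c,d=ray(f,u,v); return c+d*(z-c[2])/d[2]
def proj(f,p):
    T=np.array(f['world_to_cam']);q=T[:3,:3]@np.array(p,float)+T[:3,3]
    u=np.array(f['mtx'])@[q[0],-q[1],-q[2]]; return u[:2]/u[2]
E
python3 - <<'E'
from h import *
for n in('top','side'):
    f=grab(n); save(f,n+'0.png'); c,d=ray(f,280,210); print(n,f['image'].shape,c.round(),(d/np.linalg.norm(d)).round(2),np.array(f['mtx']).round(1).tolist(),[k for k in f])
print(r.sense())
E
```

```text
top (420, 560, 3) [ 296.    5. 1395.] [ 0.2  -0.03 -0.98] [[476.7, 0.0, 274.6], [0.0, 476.7, 217.4], [0.0, 0.0, 1.0]] ['image', 'mtx', 'world_to_cam']
side (420, 560, 3) [ 194.  990. 1084.] [ 0.25 -0.68 -0.69] [[490.4, 0.0, 285.6], [0.0, 490.4, 206.5], [0.0, 0.0, 1.0]] ['image', 'mtx', 'world_to_cam']
{'clock': 0.1, 'qpos': array([-1.18039848e+00,  3.53578441e-01,  1.63407727e+00,  1.00409288e-05,
        1.15520902e+00, -2.39856564e-03]), 'qvel': array([ 0.00093456, -0.00152868, -0.00228586, -0.00014137, -0.00053721,
       -0.0001418 ]), 'joint_efforts': array([ 1.91328858e-03, -6.06355548e+01, -3.42817783e+01,  4.51413405e-05,
        3.91992886e-03, -4.66713047e-06]), 'eef_pos': array([ 239.05762903, -576.96320724,  206.12956848]), 'tcp_rot': array([-3.14032061e+00, -1.22321920e-05,  3.92792346e-01]), 'contact_force': array([0.71716308, 0.67067305, 0.87714788]), 'wrist_torque': array([ 0.0495575 , -0.02541384,  0.02771707]), 'grasp_force': 0.0, 'opening': 1.002663903069664}
```

View pics/top0.png

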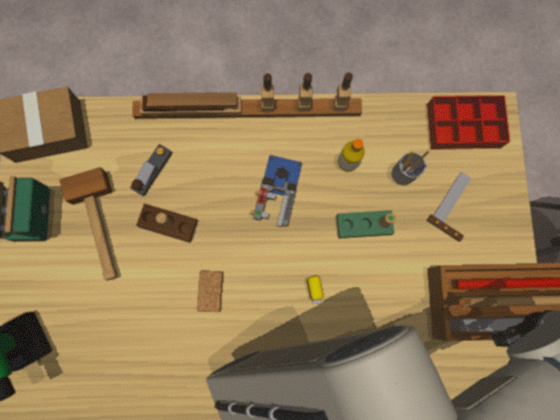

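View pics/side0.png

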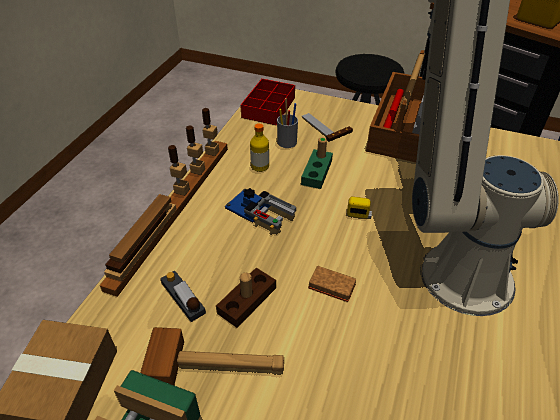

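The top view (up = +x, left = +y) shows the dark block at (167,222), the gauge at (280,190) with its mouth facing down (about (268,215)), and the green block at (365,224) with the done peg at its right end. The side view shows the peg at (246,285), the gauge at (262,210) and the green block at (318,165).

```bash
python3 - <<'E'
from h import *
t=grab('top');s=grab('side')
def crop(f,u,v,w,h,k):
    return cv2.resize(f['image'][v:v+h,u:u+w],None,fx=k,fy=k,interpolation=cv2.INTER_CUBIC)
M=np.zeros((600,800,3),np.uint8)
def put(im,x,y): M[y:y+im.shape[0],x:x+im.shape[1]]=im
put(crop(t,245,150,60,82,6),0,0)            # 360x492
put(crop(s,220,180,80,60,5),370,0)   # 400x300
put(crop(t,132,198,72,48,3),370,310)  # 216x144
put(crop(s,212,262,68,66,4),520,330) if 0 else put(crop(s,212,262,68,66,3),590,310)
put(crop(t,330,200,72,42,3),370,465)
put(crop(s,295,130,45,60,2),590,480-0) if 0 else None
cv2.imwrite('pics/m1.png',M[:,:,::-1])
for n,f in(('top',t),('side',s)):
    hsv=cv2.cvtColor(f['image'],cv2.COLOR_RGB2HSV)
    masks={'green':cv2.inRange(hsv,(60,80,30),(90,255,255)),'blue':cv2.inRange(hsv,(100,120,40),(125,255,255)),'dark':cv2.inRange(hsv,(0,60,15),(18,255,105))}
    for k,m in masks.items():
        m=cv2.morphologyEx(m,cv2.MORPH_CLOSE,np.ones((3,3)))
        N,L,st,ce=cv2.connectedComponentsWithStats(m)
        for i in range(1,N):
            if st[i,4]>120 and 130<ce[i,0]<420 and 120<ce[i,1]<330:
                c=cv2.findContours((L==i).astype(np.uint8),0,2)[0][0]
                b=cv2.boxPoints(cv2.minAreaRect(c)); z={'blue':0}.get(k,36)
                print(n,k,st[i,4],b.round(1).tolist(),[onz(f,*p,z)[:2].round().tolist() for p in b])
E
```

```text
top green 891 [[337.8999938964844, 214.1999969482422], [390.8999938964844, 211.10000610351562], [392.20001220703125, 232.89999389648438], [339.20001220703125, 236.0]] [[558.0, -208.0], [564.0, -364.0], [500.0, -363.0], [494.0, -209.0]]
top blue 530 [[263.6000061035156, 181.39999389648438], [270.1000061035156, 155.5], [300.70001220703125, 163.1999969482422], [294.20001220703125, 189.10000610351562]] [[670.0, 6.0], [751.0, -15.0], [725.0, -108.0], [644.0, -85.0]]
top dark 124 [[401.0, 168.0], [421.0, 148.0], [427.0, 154.0], [407.0, 174.0]] [[694.0, -403.0], [756.0, -467.0], [737.0, -484.0], [676.0, -419.0]]
top dark 1215 [[136.10000610351562, 226.0], [142.8000030517578, 203.3000030517578], [197.39999389648438, 219.3000030517578], [190.6999969482422, 242.0]] [[533.0, 375.0], [600.0, 358.0], [550.0, 200.0], [484.0, 218.0]]
side green 664 [[298.79998779296875, 182.89999389648438], [313.70001220703125, 145.6999969482422], [334.1000061035156, 153.8000030517578], [319.20001220703125, 191.10000610351562]] [[558.0, -175.0], [574.0, -387.0], [493.0, -367.0], [484.0, -160.0]]
side blue 365 [[224
[... 788 characters left out ...]
], [353.0, 130.10000610351562], [321.20001220703125, 159.5]] [[585.0, -374.0], [528.0, -597.0], [467.0, -532.0], [526.0, -320.0]]
side dark 1758 [[212.0, 308.29998779296875], [256.20001220703125, 262.0], [279.0, 283.79998779296875], [234.8000030517578, 330.1000061035156]] [[607.0, 366.0], [560.0, 185.0], [474.0, 233.0], [526.0, 404.0]]
side dark 286 [[307.79998779296875, 282.1000061035156], [355.0, 280.0], [355.8999938964844, 300.6000061035156], [308.70001220703125, 302.70001220703125]] [[404.0, 201.0], [287.0, 150.0], [269.0, 214.0], [382.0, 263.0]]
side dark 121 [[187.0, 297.0], [198.0, 297.0], [198.0, 309.0], [187.0, 309.0]] [[683.0, 357.0], [656.0, 347.0], [639.0, 380.0], [665.0, 390.0]]
```

View pics/m1.png

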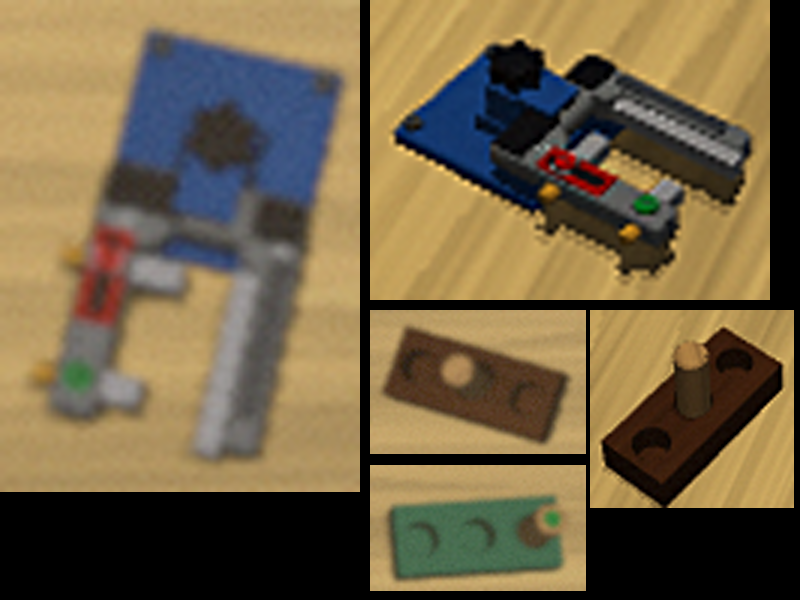

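The crops show the mouth facing the robot: anvil bar on the right with its face edge at about (277,225) to (285,195) in the top image. The go button ends at about (269,214), and the red plate is around (262,196). The red screw sits at the back of the slot. The peg top is at (162,218) in the top view and (246,277) in the side view.

```bash
cat >> h.py <<'E'
def tri(f,a,g,b):
    c1,d1=ray(f,*a);c2,d2=ray(g,*b)
    st=np.linalg.lstsq(np.c_[d1,-d2],c2-c1,rcond=None)[0]
    p,q=c1+d1*st[0],c2+d2*st[1]; return (p+q)/2,np.linalg.norm(p-q)
def blob(f,lo,hi,box):
    hsv=cv2.cvtColor(f['image'],cv2.COLOR_RGB2HSV);m=cv2.inRange(hsv,lo,hi)
    k=np.zeros_like(m);u,v,w,h=box;k[v:v+h,u:u+w]=m[v:v+h,u:u+w]
    k=cv2.morphologyEx(k,cv2.MORPH_CLOSE,np.ones((3,3)))
    c=max(cv2.findContours(k,0,2)[0],key=cv2.contourArea)
    M=cv2.moments(c); return (M['m10']/M['m00'],M['m01']/M['m00']),cv2.minAreaRect(c)
E
python3 - <<'E'
from h import *
from scipy.optimize import least_squares
t=grab('top');s=grab('side')
print('peg top',tri(t,(162,218),s,(246,277)), onz(t,162,218,103),onz(s,246,277,103))
rt,bt=blob(t,(0,150,80),(8,255,255),(250,180,30,30)); rs,bs=blob(s,(0,150,80),(8,255,255),(230,190,60,50))
print('plate',rt,bt,rs,bs,tri(t,rt,s,rs))
gt,_=blob(t,(50,120,60),(75,255,255),(245,200,25,25)); gs,_=blob(s,(50,120,60),(75,255,255),(260,205,40,30))
print('green screw',gt,gs,tri(t,gt,s,gs))
T=lambda x,y:(245+x/6-.4,150+y/6-.4); S=lambda x,y:(220+(x-370)/5-.4,180+y/5-.4)
P={'anvil front':(T(195,455),(0,-16,40)),'anvil back':(T(237,270),(92,-16,40))}
for k,(p,_) in P.items(): print(k,onz(t,*p,40))
print('side anvil front',onz(s,*S(737,163),40)); print('go face top',onz(t,*T(143,395),40),'nogo face top',onz(t,*T(184,278),40),'side nogo/go face',onz(s,*S(607,138),40),onz(s,*S(683,187),40))
print('arm outer front',onz(t,*T(260,455),42),onz(s,*S(750,130),42),'knob',onz(t,*T(225,135),67),onz(s,*S(516,62),67))
print('done dab',tri(t,((549-370)/3+330-.3,(520-465)/3+200-.3),s,(322,140)))
for p in((430,541),(481,534)): print('greenhole',onz(t,(p[0]-370)/3+330-.3,(p[1]-465)/3+200-.3,36))
E
```

```text
peg top (array([543.5536088 , 287.90969208,  98.6048822 ]), np.float64(0.033533808836604166)) [542.72999296 286.95272178 103.        ] [541.97994742 291.03839058 103.        ]
plate (261.59119496855345, 196.66037735849056) ((261.75201416015625, 195.364013671875), (6.439876556396484, 14.5791654586792), 10.304845809936523) (261.05263157894734, 213.81578947368422) ((260.9000244140625, 213.70004272460938), (15.652474403381348, 4.919349670410156), 26.56505012512207) (array([613.21494063,  13.26052607,  46.68310969]), np.float64(3.5129075503855383))Traceback (most recent call last):
  File "<stdin>", line 7, in <module>
  File "h.py", line 25, in blob
    M=cv2.moments(c); return (M['m10']/M['m00'],M['m01']/M['m00']),cv2.minAreaRect(c)
                              ~~~~~~~~^~~~~~~~~
ZeroDivisionError: float division by zero
```

Call:
arm_command(
  deltas=[
    {"wz": -0.18},
    {"wz": -0.18},
    {"wz": -0.18},
    {"wz": -0.18},
    {"wz": -0.18},
    {"tx": 50, "ty": 4},
    {"tx": 60, "ty": 4.5},
    {"tx": 60, "ty": 4.5},
  ],
)

```text
schema error: expected keys hand, tx, ty, tz, wx, wy, wz
```

```bash
sed -i "s/    M=cv2.moments(c); return.*/    (cx,cy),_=cv2.minEnclosingCircle(c); return (cx,cy),cv2.minAreaRect(c)/" h.py; cat >> h.py <<'E'
def togo(target,yaw=None):
    from scipy.spatial.transform import Rotation as Ro
    s=r.sense(); R=Ro.from_euler('xyz',s['tcp_rot']).as_matrix(); d=R.T@(np.array(target)-s['eef_pos'])
    print('t',round(s['clock'],2),'pos',s['eef_pos'].round(1),'rot',s['tcp_rot'].round(4),'F',s['contact_force'].round(1),'| tool delta',d.round(1)); return d
E
python3 - <<'E'
from h import *
togo((543,288,180))
t=grab('top');s=grab('side')
gt,_=blob(t,(45,90,50),(80,255,255),(245,200,25,25)); gs,_=blob(s,(45,90,50),(80,255,255),(260,205,40,30))
print('green screw',gt,gs,tri(t,gt,s,gs),onz(t,*gt,46),onz(s,*gs,46))
rt=(261.75,195.4);rs=(260.95,213.75);print('plate',onz(t,*rt,43),onz(s,*rs,43))
T=lambda x,y:(245+x/6-.4,150+y/6-.4); S=lambda x,y:(220+(x-370)/5-.4,180+y/5-.4)
P={'anvil front':(T(195,455),(0,-16,40)),'anvil back':(T(237,270),(92,-16,40))}
for k,(p,_) in P.items(): print(k,onz(t,*p,40))
print('side anvil front',onz(s,*S(737,163),40)); print('go face top',onz(t,*T(143,395),40),'nogo face top',onz(t,*T(184,278),40),'side nogo/go face',onz(s,*S(607,138),40),onz(s,*S(683,187),40))
print('arm outer front',onz(t,*T(260,455),42),onz(s,*S(750,130),42),'knob',onz(t,*T(225,135),67),onz(s,*S(516,62),67))
print('done dab',tri(t,((549-370)/3+330-.3,(520-465)/3+200-.3),s,(322,140)))
for p in((430,541),(481,534)): print('greenhole',onz(t,(p[0]-370)/3+330-.3,(p[1]-465)/3+200-.3,36))
E
```

```text
t 0.3 pos [ 239.2 -577.2  206.5] rot [-3.1411 -0.      0.3928] F [ 0.2  0.2 -0.1] | tool delta [ 611.9 -683.    26.9]
green screw (257.6428527832031, 212.2142791748047) (275.0, 220.5) (array([565.4920677 ,  25.03568823,  46.80172142]), np.float64(0.22554664231366958)) [565.76609679  25.06635471  46.        ] [565.66165726  24.29273956  46.        ]
plate [616.05636732  12.45546589  43.        ] [616.95094399   9.571263    43.        ]
anvil front [527.11730649 -30.36874763  40.        ]
anvil back [618.06838042 -52.80238531  40.        ]
side anvil front [529.08722574 -34.22341838  40.        ]
go face top [556.92253765  -5.92098204  40.        ] nogo face top [614.50721805 -26.92179659  40.        ] side nogo/go face [611.59112554 -26.70052411  40.        ] [552.7552907  -2.9568078  40.       ]
arm outer front [526.21609518 -61.528935    42.        ] [530.64828797 -62.80910369  42.        ] knob [678.44603241 -47.5170258   67.        ] [678.89984011 -44.15956999  67.        ]
done dab (array([ 532.57547237, -340.02353061,  102.93022705]), np.float64(1.9860593007866902))
greenhole [ 525.20137667 -241.09611404   36.        ]
greenhole [ 531.18643718 -290.96051576   36.        ]
```

Call:
arm_command(
  deltas=[
    {"hand": 85, "tx": 0, "ty": 0, "tz": 0, "wx": 0, "wy": 0, "wz": -0.184},
    {"hand": 85, "tx": 0, "ty": 0, "tz": 0, "wx": 0, "wy": 0, "wz": -0.184},
    {"hand": 85, "tx": 0, "ty": 0, "tz": 0, "wx": 0, "wy": 0, "wz": -0.184},
    {"hand": 85, "tx": 0, "ty": 0, "tz": 0, "wx": 0, "wy": 0, "wz": -0.184},
    {"hand": 85, "tx": 0, "ty": 0, "tz": 0, "wx": 0, "wy": 0, "wz": -0.184},
    {"hand": 85, "tx": 55, "ty": 4, "tz": 0, "wx": 0, "wy": 0, "wz": 0},
    {"hand": 85, "tx": 55, "ty": 4, "tz": 0, "wx": 0, "wy": 0, "wz": 0},
    {"hand": 85, "tx": 55, "ty": 4, "tz": 0, "wx": 0, "wy": 0, "wz": 0},
  ],
)

```text
clock: 1.4
eef_pos: [293.2, -419.4, 206.8]
tcp_rot: [3.141, 0.0, 1.312]
contact_force: [0.6, -0.3, -0.6]
opening: 0.995
grasp_force: 0.0
```

```bash
python3 -c "
from h import *
togo((543,288,180))"
```

```text
t 1.4 pos [ 293.2 -419.4  206.8] rot [3.1413 0.     1.3122] F [ 0.6 -0.3 -0.6] | tool delta [747.8  60.5  26.8]
```

Call:
arm_command(
  deltas=[
    {"hand": 85, "tx": 58, "ty": 5, "tz": 0, "wx": 0, "wy": 0, "wz": 0},
    {"hand": 85, "tx": 58, "ty": 5, "tz": 0, "wx": 0, "wy": 0, "wz": 0},
    {"hand": 85, "tx": 58, "ty": 5, "tz": 0, "wx": 0, "wy": 0, "wz": 0},
    {"hand": 85, "tx": 58, "ty": 5, "tz": 0, "wx": 0, "wy": 0, "wz": 0},
    {"hand": 85, "tx": 58, "ty": 5, "tz": 0, "wx": 0, "wy": 0, "wz": 0},
    {"hand": 85, "tx": 58, "ty": 5, "tz": 0, "wx": 0, "wy": 0, "wz": 0},
    {"hand": 85, "tx": 58, "ty": 5, "tz": 0, "wx": 0, "wy": 0, "wz": 0},
    {"hand": 85, "tx": 58, "ty": 5, "tz": 0, "wx": 0, "wy": 0, "wz": 0},
  ],
)

```text
clock: 2.4
eef_pos: [450.6, 19.4, 207.2]
tcp_rot: [3.141, -0.0, 1.313]
contact_force: [0.7, -1.2, -0.5]
opening: 0.998
grasp_force: 0.0
```

Call:
arm_command(
  deltas=[
    {"hand": 85, "tx": 58, "ty": 4, "tz": 0, "wx": 0, "wy": 0, "wz": 0},
    {"hand": 85, "tx": 58, "ty": 4, "tz": 0, "wx": 0, "wy": 0, "wz": 0},
    {"hand": 85, "tx": 58, "ty": 4, "tz": 0, "wx": 0, "wy": 0, "wz": 0},
    {"hand": 85, "tx": 58, "ty": 4, "tz": 0, "wx": 0, "wy": 0, "wz": 0},
    {"hand": 85, "tx": 30, "ty": 2, "tz": 10, "wx": 0, "wy": 0, "wz": 0},
    {"hand": 85, "tx": 0, "ty": 0, "tz": 10, "wx": 0, "wy": 0, "wz": 0},
    {"hand": 85, "tx": 0, "ty": 0, "tz": 0, "wx": 0, "wy": 0, "wz": 0},
  ],
)

```text
clock: 3.28
eef_pos: [533.2, 265.3, 185.7]
tcp_rot: [-3.14, 0.002, 1.313]
contact_force: [-0.1, -0.0, 0.0]
opening: 0.998
grasp_force: 0.0
```

```bash
python3 -c "
from h import *
togo((543,288,64))
t=grab('top');s=grab('side')
M=np.zeros((560,800,3),np.uint8)
M[:400,:400]=cv2.resize(t['image'][180:260,130:210],None,fx=5,fy=5,interpolation=2)
M[:400,400:]=cv2.resize(s['image'][230:330,205:305],None,fx=4,fy=4,interpolation=2)
cv2.imwrite('pics/m2.png',M[:400,:,::-1])"
```

```text
t 3.27 pos [533.2 265.3 185.7] rot [-3.1398e+00  1.9000e-03  1.3129e+00] F [-0.1 -0.   0. ] | tool delta [ 24.7   3.9 121.6]
```

View pics/m2.png

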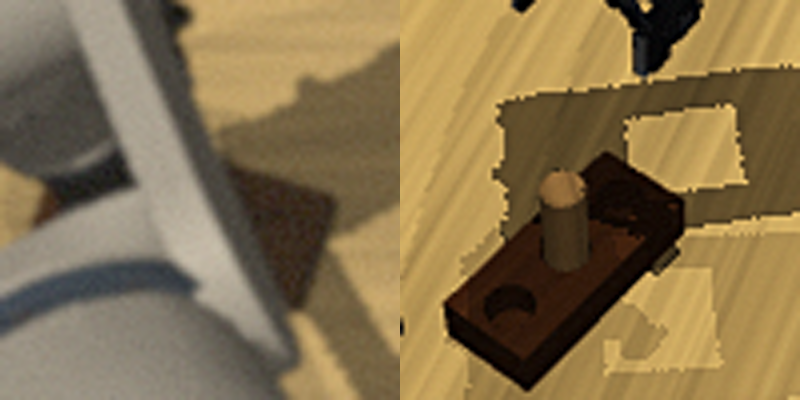

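The arm hides the peg from the top camera. The side view shows the peg top at about (245,276), with the gripper still away from it. I'll move over the peg and check again.

Call:
arm_command(
  deltas=[
    {"hand": 85, "tx": 25, "ty": 4, "tz": 0, "wx": 0, "wy": 0, "wz": 0},
    {"hand": 85, "tx": 0, "ty": 0, "tz": 35, "wx": 0, "wy": 0, "wz": 0},
    {"hand": 85, "tx": 0, "ty": 0, "tz": 20, "wx": 0, "wy": 0, "wz": 0},
    {"hand": 85, "tx": 0, "ty": 0, "tz": 0, "wx": 0, "wy": 0, "wz": 0},
  ],
)

```text
clock: 3.88
eef_pos: [543.7, 288.0, 131.0]
tcp_rot: [-3.14, 0.002, 1.312]
contact_force: [0.1, -0.2, 0.6]
opening: 0.995
grasp_force: 0.0
```

```bash
python3 -c "
from h import *
togo((543,288,64))
s=grab('side'); print(proj(s,r.sense()['eef_pos']), proj(s,(543,288,103)))
cv2.imwrite('pics/m3.png',cv2.resize(s['image'][200:330,185:315],None,fx=4,fy=4,interpolation=2)[:,:,::-1])"
```

```text
t 3.88 pos [543.7 288.  131. ] rot [-3.1399e+00  1.7000e-03  1.3117e+00] F [ 0.1 -0.2  0.6] | tool delta [-0.1 -0.6 67. ]
[244.94705033 268.62586834] [246.10613467 275.99588215]
```

View pics/m3.png

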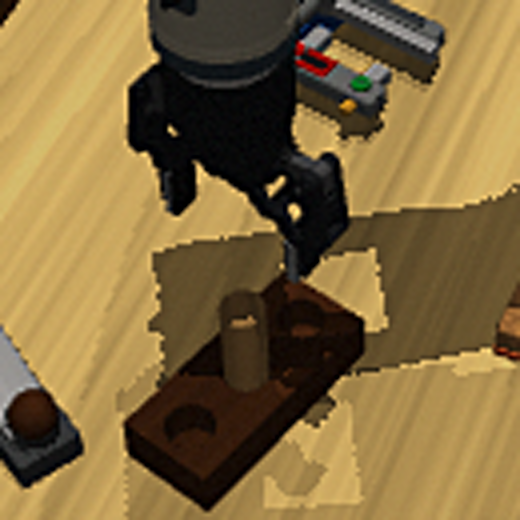

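Seen from the side, the fingers straddle the peg, whose top is at (246,275). I'll descend and grip.

Call:
arm_command(
  deltas=[
    {"hand": 85, "tx": 0, "ty": 0, "tz": 25, "wx": 0, "wy": 0, "wz": 0},
    {"hand": 85, "tx": 0, "ty": 0, "tz": 25, "wx": 0, "wy": 0, "wz": 0},
    {"hand": 85, "tx": 0, "ty": 0, "tz": 17, "wx": 0, "wy": 0, "wz": 0},
    {"hand": 85, "tx": 0, "ty": 0, "tz": 0, "wx": 0, "wy": 0, "wz": 0},
    {"hand": 45, "tx": 0, "ty": 0, "tz": 0, "wx": 0, "wy": 0, "wz": 0},
    {"hand": 35, "tx": 0, "ty": 0, "tz": 0, "wx": 0, "wy": 0, "wz": 0},
    {"hand": 35, "tx": 0, "ty": 0, "tz": 0, "wx": 0, "wy": 0, "wz": 0},
  ],
  squeeze=50,
)

```text
clock: 4.8
eef_pos: [544.9, 289.6, 65.5]
tcp_rot: [3.141, -0.001, 1.313]
contact_force: [0.0, -0.8, 0.2]
opening: 0.416
grasp_force: 0.0
```

Call:
arm_command(
  deltas=[
    {"hand": 20, "tx": 0, "ty": 0, "tz": 0, "wx": 0, "wy": 0, "wz": 0},
    {"hand": 20, "tx": 0, "ty": 0, "tz": 0, "wx": 0, "wy": 0, "wz": 0},
    {"hand": 20, "tx": 0, "ty": 0, "tz": 0, "wx": 0, "wy": 0, "wz": 0},
    {"hand": 20, "tx": 0, "ty": 0, "tz": 0, "wx": 0, "wy": 0, "wz": 0},
  ],
)

```text
clock: 5.3
eef_pos: [545.0, 289.7, 65.5]
tcp_rot: [3.141, -0.001, 1.313]
contact_force: [-0.1, -1.1, 6.4]
opening: 0.324
grasp_force: 49.1
```

```bash
python3 -c "
from h import *
togo((543,288,64));print(r.sense()['opening'],r.sense()['grasp_force'],r.sense()['wrist_torque'])"
```

```text
t 5.3 pos [545.  289.7  65.5] rot [ 3.1408e+00 -9.0000e-04  1.3128e+00] F [-0.1 -1.1  6.4] | tool delta [-2.2 -1.5  1.5]
0.32395894691336824 49.069719314575195 [ 0.03258246  0.19027069 -0.03501281]
```

Call:
arm_command(
  deltas=[
    {"hand": 20, "tx": 0, "ty": 0, "tz": -6, "wx": 0, "wy": 0, "wz": 0},
    {"hand": 20, "tx": 0, "ty": 0, "tz": -20, "wx": 0, "wy": 0, "wz": 0},
    {"hand": 20, "tx": 0, "ty": 0, "tz": -20, "wx": 0, "wy": 0, "wz": 0},
    {"hand": 20, "tx": 0, "ty": 0, "tz": -20, "wx": 0, "wy": 0, "wz": 0},
    {"hand": 20, "tx": 0, "ty": 0, "tz": 0, "wx": 0, "wy": 0, "wz": 0},
  ],
)

```text
clock: 5.92
eef_pos: [545.8, 290.1, 133.4]
tcp_rot: [3.139, -0.003, 1.313]
contact_force: [-0.1, -0.5, 0.1]
opening: 0.326
grasp_force: 49.5
```

```bash
python3 -c "
from h import *
togo((489.5,-4.5,131.5));print(r.sense()['opening'],r.sense()['grasp_force'],r.sense()['wrist_torque'])"
```

```text
t 5.92 pos [545.8 290.1 133.4] rot [ 3.1387e+00 -2.7000e-03  1.3128e+00] F [-0.1 -0.5  0.1] | tool delta [-299.2   20.8    1.1]
0.3258290645585485 49.523815512657166 [ 0.00549698 -0.01930302 -0.01436368]
```

Call:
arm_command(
  deltas=[
    {"hand": 20, "tx": -35, "ty": 3, "tz": 0, "wx": 0, "wy": 0, "wz": 0},
    {"hand": 20, "tx": -50, "ty": 4, "tz": 0, "wx": 0, "wy": 0, "wz": 0},
    {"hand": 20, "tx": -50, "ty": 4, "tz": 0, "wx": 0, "wy": 0, "wz": 0},
    {"hand": 20, "tx": -50, "ty": 4, "tz": 0, "wx": 0, "wy": 0, "wz": 0},
    {"hand": 20, "tx": -50, "ty": 3, "tz": 0, "wx": 0, "wy": 0, "wz": 0},
    {"hand": 20, "tx": -40, "ty": 3, "tz": 0, "wx": 0, "wy": 0, "wz": 0},
    {"hand": 20, "tx": -24, "ty": 0, "tz": 0, "wx": 0, "wy": 0, "wz": 0},
    {"hand": 20, "tx": 0, "ty": 0, "tz": 0, "wx": 0, "wy": 0, "wz": 0},
  ],
)

```text
clock: 6.92
eef_pos: [487.7, -6.3, 130.5]
tcp_rot: [-3.141, 0.0, 1.31]
contact_force: [-0.2, 0.4, 0.3]
opening: 0.327
grasp_force: 49.5
```

Call:
arm_command(
  deltas=[
    {"hand": 20, "tx": 0, "ty": 0, "tz": 25, "wx": 0, "wy": 0, "wz": 0},
    {"hand": 20, "tx": 0, "ty": 0, "tz": 25, "wx": 0, "wy": 0, "wz": 0},
    {"hand": 20, "tx": 0, "ty": 0, "tz": 12, "wx": 0, "wy": 0, "wz": 0},
    {"hand": 20, "tx": 0, "ty": 0, "tz": 0, "wx": 0, "wy": 0, "wz": 0},
  ],
)

```text
clock: 7.42
eef_pos: [488.1, -4.5, 68.2]
tcp_rot: [-3.14, 0.0, 1.313]
contact_force: [-0.7, 0.3, -0.6]
opening: 0.322
grasp_force: 49.5
```

```bash
python3 -c "
from h import *
togo((489.5,-4.5,69.5))
s=grab('side');t=grab('top'); p=r.sense()['eef_pos']; print(proj(s,p), proj(s,p+[0,0,37.5]),proj(s,p-[0,0,57.5]),proj(t,p+[0,0,37.5]))
M=np.zeros((600,800,3),np.uint8)
M[:480,:480]=cv2.resize(s['image'][170:250,235:315],None,fx=6,fy=6,interpolation=2)
M[:480,480:800]=cv2.resize(t['image'][150:246,245:309],None,fx=5,fy=5,interpolation=2)
cv2.imwrite('pics/m4.png',M[:480,:,::-1])"
```

```text
t 7.42 pos [488.1  -4.5  68.2] rot [-3.1399e+00  3.0000e-04  1.3134e+00] F [-0.7  0.3 -0.6] | tool delta [ 0.4  1.4 -1.3]
[302.68918331 214.92038202] [303.16029062 205.70518946] [301.99851274 228.43038763] [268.56644524 235.20748053]
```

View pics/m4.png

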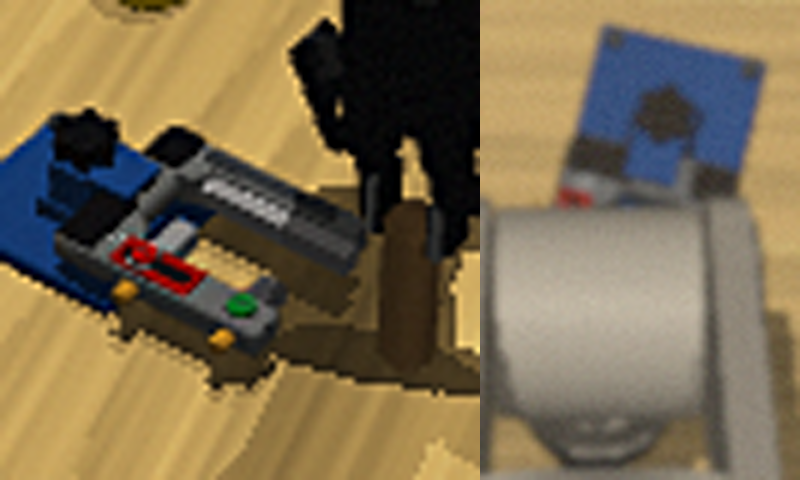

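The side view shows the peg upright in the grip, axis at about (302.6,223), against a prediction of 302.3. It stands in front of the mouth with the gauge to its left. The top view is hidden by the arm, so I'll find the lateral position by touching the anvil.

Call:
arm_command(
  deltas=[
    {"hand": 20, "tx": 1, "ty": 10, "tz": -1, "wx": 0, "wy": 0, "wz": 0},
    {"hand": 20, "tx": 1, "ty": 10, "tz": 0, "wx": 0, "wy": 0, "wz": 0},
    {"hand": 20, "tx": 0, "ty": 8, "tz": 0, "wx": 0, "wy": 0, "wz": 0},
    {"hand": 20, "tx": 0, "ty": 6, "tz": 0, "wx": 0, "wy": 0, "wz": 0},
    {"hand": 20, "tx": 0, "ty": 3, "tz": 0, "wx": 0, "wy": 0, "wz": 0},
    {"hand": 20, "tx": 0, "ty": 0, "tz": 0, "wx": 0, "wy": 0, "wz": 0},
  ],
)

```text
clock: 8.28
eef_pos: [524.8, -12.6, 69.7]
tcp_rot: [-3.141, 0.0, 1.313]
contact_force: [0.2, 0.2, -0.8]
opening: 0.328
grasp_force: 49.5
```

Call:
arm_command(
  deltas=[
    {"hand": 20, "tx": 0, "ty": 2, "tz": 0, "wx": 0, "wy": 0, "wz": 0},
    {"hand": 20, "tx": 0, "ty": 2, "tz": 0, "wx": 0, "wy": 0, "wz": 0},
    {"hand": 20, "tx": 0, "ty": 0, "tz": 0, "wx": 0, "wy": 0, "wz": 0},
  ],
)

```text
clock: 8.65
eef_pos: [528.8, -13.6, 69.8]
tcp_rot: [3.141, -0.0, 1.313]
contact_force: [-0.3, 0.2, -0.7]
opening: 0.326
grasp_force: 49.5
```

```bash
cat >> h.py <<'E'
def g():
    s=r.sense();a=-.255;c,n=np.cos(a),np.sin(a);R=np.array([[c,n],[-n,c]])
    p=R@(s['eef_pos'][:2]-[533,-15.8]);F=R@s['contact_force'][:2]
    print('t',round(s['clock'],2),'gauge xy',p.round(2),'z',s['eef_pos'][2].round(1),'rot',s['tcp_rot'].round(4),'Fg',F.round(2),s['contact_force'][2].round(1),'tq',s['wrist_torque'].round(2),s['opening'].round(3))
E
python3 -c "
from h import *
g()"
```

```text
Traceback (most recent call last):
  File "h.py", line 33, in g
    print('t',round(s['clock'],2),'gauge xy',p.round(2),'z',s['eef_pos'][2].round(1),'rot',s['tcp_rot'].round(4),'Fg',F.round(2),s['contact_force'][2].round(1),'tq',s['wrist_torque'].round(2),s['opening'].round(3))
                                                                                                                                                                                                ^^^^^^^^^^^^^^^^^^
AttributeError: 'float' object has no attribute 'round'
```

Call:
arm_command(
  deltas=[
    {"hand": 20, "tx": 0, "ty": 2, "tz": 0, "wx": 0, "wy": 0, "wz": 0},
    {"hand": 20, "tx": 0, "ty": 2, "tz": 0, "wx": 0, "wy": 0, "wz": 0},
    {"hand": 20, "tx": 0, "ty": 0, "tz": 0, "wx": 0, "wy": 0, "wz": 0},
  ],
)

```text
clock: 9.02
eef_pos: [532.8, -14.7, 69.8]
tcp_rot: [3.141, -0.0, 1.313]
contact_force: [0.6, 0.2, -0.9]
opening: 0.327
grasp_force: 49.5
```

Call:
arm_command(
  deltas=[
    {"hand": 20, "tx": 0, "ty": 2, "tz": 0, "wx": 0, "wy": 0, "wz": 0},
    {"hand": 20, "tx": 0, "ty": 2, "tz": 0, "wx": 0, "wy": 0, "wz": 0},
    {"hand": 20, "tx": 0, "ty": 0, "tz": 0, "wx": 0, "wy": 0, "wz": 0},
  ],
)

```text
clock: 9.4
eef_pos: [536.6, -15.7, 69.8]
tcp_rot: [3.141, -0.0, 1.313]
contact_force: [-0.3, 0.1, -1.0]
opening: 0.324
grasp_force: 49.5
```

```bash
sed -i "s/,s\['opening'\].round(3))/)/" h.py; python3 -c "
from h import *
g();grab('side');g()"
```

```text
t 9.4 gauge xy [3.45 1.04] z 69.8 rot [ 3.1415e+00 -1.0000e-04  1.3127e+00] Fg [-0.36  0.02] -1.0 tq [-0.01  0.02  0.03]
t 9.45 gauge xy [3.33 1.03] z 69.8 rot [ 3.1416 -0.      1.3128] Fg [-0.04 -1.19] -0.3 tq [ 0.05 -0.04 -0.05]
```

Call:
arm_command(
  deltas=[
    {"hand": 20, "tx": -0.6, "ty": 0, "tz": 0, "wx": 0, "wy": 0, "wz": 0},
    {"hand": 20, "tx": -0.6, "ty": 0, "tz": 0, "wx": 0, "wy": 0, "wz": 0},
    {"hand": 20, "tx": 0, "ty": 0, "tz": 0, "wx": 0, "wy": 0, "wz": 0},
  ],
)

```text
clock: 9.82
eef_pos: [536.1, -16.8, 69.8]
tcp_rot: [-3.142, 0.0, 1.313]
contact_force: [0.5, -0.3, -1.6]
opening: 0.326
grasp_force: 49.5
```

Call:
arm_command(
  deltas=[
    {"hand": 20, "tx": -0.5, "ty": 0, "tz": 0, "wx": 0, "wy": 0, "wz": 0},
    {"hand": 20, "tx": 0, "ty": 0, "tz": 0, "wx": 0, "wy": 0, "wz": 0},
  ],
)

```text
clock: 10.07
eef_pos: [536.0, -17.3, 69.8]
tcp_rot: [3.142, -0.0, 1.313]
contact_force: [0.5, -0.0, 0.1]
opening: 0.325
grasp_force: 49.5
```

Call:
arm_command(
  deltas=[
    {"hand": 20, "tx": -0.5, "ty": 0, "tz": 0, "wx": 0, "wy": 0, "wz": 0},
    {"hand": 20, "tx": 0, "ty": 0, "tz": 0, "wx": 0, "wy": 0, "wz": 0},
  ],
)

```text
clock: 10.32
eef_pos: [535.9, -17.7, 69.8]
tcp_rot: [3.141, -0.0, 1.313]
contact_force: [0.2, 0.6, -0.7]
opening: 0.322
grasp_force: 49.6
```

Call:
arm_command(
  deltas=[
    {"hand": 20, "tx": -0.5, "ty": 0, "tz": 0, "wx": 0, "wy": 0, "wz": 0},
    {"hand": 20, "tx": 0, "ty": 0, "tz": 0, "wx": 0, "wy": 0, "wz": 0},
  ],
)

```text
clock: 10.58
eef_pos: [535.8, -18.2, 69.8]
tcp_rot: [3.142, -0.0, 1.313]
contact_force: [0.2, 1.7, -0.7]
opening: 0.327
grasp_force: 49.6
```

Call:
arm_command(
  deltas=[
    {"hand": 20, "tx": -0.5, "ty": 0, "tz": 0, "wx": 0, "wy": 0, "wz": 0},
    {"hand": 20, "tx": 0, "ty": 0, "tz": 0, "wx": 0, "wy": 0, "wz": 0},
  ],
)

```text
clock: 10.82
eef_pos: [535.7, -18.7, 69.8]
tcp_rot: [3.141, -0.0, 1.313]
contact_force: [-0.4, 1.6, 0.3]
opening: 0.325
grasp_force: 49.6
```

```bash
python3 -c "
from h import *
g();grab('side');g()"
```

```text
t 10.82 gauge xy [ 3.3  -2.11] z 69.8 rot [ 3.1415e+00 -1.0000e-04  1.3127e+00] Fg [-0.74  1.42] 0.3 tq [ 0.34 -0.09  0.01]
t 10.88 gauge xy [ 3.3  -2.13] z 69.8 rot [ 3.1415e+00 -1.0000e-04  1.3127e+00] Fg [0.09 1.77] 1.3 tq [ 0.33 -0.07 -0.02]
```

The anvil contact reads about 1.5 N, so I'll back off 1 mm to the middle of the gap and slide in.

Call:
arm_command(
  deltas=[
    {"hand": 20, "tx": 1.0, "ty": 0, "tz": 0, "wx": 0, "wy": 0, "wz": 0},
    {"hand": 20, "tx": 0, "ty": 1.5, "tz": 0, "wx": 0, "wy": 0, "wz": 0},
    {"hand": 20, "tx": 0, "ty": 1.5, "tz": 0, "wx": 0, "wy": 0, "wz": 0},
    {"hand": 20, "tx": 0, "ty": 0, "tz": 0, "wx": 0, "wy": 0, "wz": 0},
  ],
)

```text
clock: 11.38
eef_pos: [538.9, -18.6, 69.7]
tcp_rot: [3.142, 0.0, 1.313]
contact_force: [0.9, 0.7, -1.0]
opening: 0.323
grasp_force: 49.5
```

Call:
arm_command(
  deltas=[
    {"hand": 20, "tx": 0, "ty": 1.5, "tz": 0, "wx": 0, "wy": 0, "wz": 0},
    {"hand": 20, "tx": 0, "ty": 1.5, "tz": 0, "wx": 0, "wy": 0, "wz": 0},
    {"hand": 20, "tx": 0, "ty": 0, "tz": 0, "wx": 0, "wy": 0, "wz": 0},
  ],
)

```text
clock: 11.75
eef_pos: [541.9, -19.4, 69.8]
tcp_rot: [3.141, -0.0, 1.313]
contact_force: [0.4, 0.8, -1.5]
opening: 0.328
grasp_force: 49.5
```

Call:
arm_command(
  deltas=[
    {"hand": 20, "tx": 0, "ty": 1.5, "tz": 0, "wx": 0, "wy": 0, "wz": 0},
    {"hand": 20, "tx": 0, "ty": 1.5, "tz": 0, "wx": 0, "wy": 0, "wz": 0},
    {"hand": 20, "tx": 0, "ty": 0, "tz": 0, "wx": 0, "wy": 0, "wz": 0},
  ],
)

```text
clock: 12.12
eef_pos: [544.8, -20.1, 69.8]
tcp_rot: [3.141, -0.0, 1.313]
contact_force: [0.2, 0.3, -1.2]
opening: 0.327
grasp_force: 49.5
```

```bash
python3 -c "
from h import *
g();grab('side');g()"
```

```text
t 12.12 gauge xy [12.48 -1.19] z 69.8 rot [ 3.1413e+00 -1.0000e-04  1.3128e+00] Fg [0.12 0.38] -1.2 tq [ 0.13 -0.1  -0.01]
t 12.18 gauge xy [12.48 -1.2 ] z 69.8 rot [ 3.1412 -0.      1.3128] Fg [0.64 0.43] -1.4 tq [ 0.13 -0.11  0.04]
```

Call:
arm_command(
  deltas=[
    {"hand": 20, "tx": 0.4, "ty": 1.5, "tz": 0, "wx": 0, "wy": 0, "wz": 0},
    {"hand": 20, "tx": 0, "ty": 1.5, "tz": 0, "wx": 0, "wy": 0, "wz": 0},
    {"hand": 20, "tx": 0, "ty": 0, "tz": 0, "wx": 0, "wy": 0, "wz": 0},
  ],
)

```text
clock: 12.55
eef_pos: [547.8, -20.5, 69.8]
tcp_rot: [3.141, -0.0, 1.313]
contact_force: [1.1, 1.6, 0.0]
opening: 0.327
grasp_force: 49.5
```

```bash
python3 -c "
from h import *
g();grab('side');g()"
```

```text
t 12.55 gauge xy [15.46 -0.8 ] z 69.8 rot [ 3.1414 -0.      1.3128] Fg [0.62 1.84] 0.0 tq [ 0.09 -0.1   0.06]
t 12.6 gauge xy [15.42 -0.81] z 69.8 rot [ 3.1414 -0.      1.3129] Fg [-0.42  0.09] -1.0 tq [ 0.11 -0.03  0.04]
```

Call:
arm_command(
  deltas=[
    {"hand": 20, "tx": 0, "ty": 1.5, "tz": 0, "wx": 0, "wy": 0, "wz": 0},
    {"hand": 20, "tx": 0, "ty": 1.5, "tz": 0, "wx": 0, "wy": 0, "wz": 0},
    {"hand": 20, "tx": 0, "ty": 1.5, "tz": 0, "wx": 0, "wy": 0, "wz": 0},
    {"hand": 20, "tx": 0, "ty": 0, "tz": 0, "wx": 0, "wy": 0, "wz": 0},
  ],
)

```text
clock: 13.1
eef_pos: [552.1, -21.6, 69.8]
tcp_rot: [3.141, -0.0, 1.313]
contact_force: [0.3, 0.2, -0.7]
opening: 0.327
grasp_force: 49.5
```

```bash
python3 -c "
from h import *
g();grab('side');g()"
```

```text
t 13.1 gauge xy [19.99 -0.81] z 69.8 rot [ 3.1413e+00 -1.0000e-04  1.3127e+00] Fg [0.27 0.25] -0.7 tq [ 0.05 -0.05  0.04]
t 13.15 gauge xy [19.91 -0.82] z 69.8 rot [ 3.1414 -0.      1.3128] Fg [ 0.56 -0.3 ] -1.0 tq [ 0.06 -0.07 -0.01]
```

Call:
arm_command(
  deltas=[
    {"hand": 20, "tx": 0, "ty": 2, "tz": 0, "wx": 0, "wy": 0, "wz": 0},
    {"hand": 20, "tx": 0, "ty": 2, "tz": 0, "wx": 0, "wy": 0, "wz": 0},
    {"hand": 20, "tx": 0, "ty": 2, "tz": 0, "wx": 0, "wy": 0, "wz": 0},
    {"hand": 20, "tx": 0, "ty": 0, "tz": 0, "wx": 0, "wy": 0, "wz": 0},
  ],
)

```text
clock: 13.65
eef_pos: [558.0, -23.2, 69.8]
tcp_rot: [3.141, -0.0, 1.313]
contact_force: [0.1, 0.2, 0.2]
opening: 0.326
grasp_force: 49.5
```

```bash
python3 -c "
from h import *
g();grab('side');g()"
```

```text
t 13.65 gauge xy [26.05 -0.84] z 69.8 rot [ 3.1413 -0.      1.3128] Fg [-0.   0.2] 0.2 tq [ 0.07 -0.09  0.  ]
t 13.7 gauge xy [25.95 -0.85] z 69.8 rot [ 3.1413 -0.      1.3127] Fg [ 0.04 -0.33] -0.6 tq [ 0.11 -0.12 -0.05]
```

Call:
arm_command(
  deltas=[
    {"hand": 20, "tx": 0, "ty": 2, "tz": 0, "wx": 0, "wy": 0, "wz": 0},
    {"hand": 20, "tx": 0, "ty": 2, "tz": 0, "wx": 0, "wy": 0, "wz": 0},
    {"hand": 20, "tx": 0, "ty": 2, "tz": 0, "wx": 0, "wy": 0, "wz": 0},
    {"hand": 20, "tx": 0, "ty": 0, "tz": 0, "wx": 0, "wy": 0, "wz": 0},
  ],
)

```text
clock: 14.2
eef_pos: [563.8, -24.7, 69.8]
tcp_rot: [3.141, -0.0, 1.313]
contact_force: [0.6, 0.9, -1.0]
opening: 0.324
grasp_force: 49.5
```

Call:
arm_command(
  deltas=[
    {"hand": 20, "tx": 0, "ty": 2, "tz": 0, "wx": 0, "wy": 0, "wz": 0},
    {"hand": 20, "tx": 0, "ty": 2, "tz": 0, "wx": 0, "wy": 0, "wz": 0},
    {"hand": 20, "tx": 0, "ty": 2, "tz": 0, "wx": 0, "wy": 0, "wz": 0},
    {"hand": 20, "tx": 0, "ty": 0, "tz": 0, "wx": 0, "wy": 0, "wz": 0},
  ],
)

```text
clock: 14.7
eef_pos: [569.6, -26.2, 69.8]
tcp_rot: [3.141, -0.0, 1.313]
contact_force: [0.8, 0.2, -0.1]
opening: 0.328
grasp_force: 49.5
```

```bash
python3 -c "
from h import *
g();grab('side');g()"
```

```text
t 14.7 gauge xy [38.04 -0.86] z 69.8 rot [ 3.1413e+00 -1.0000e-04  1.3128e+00] Fg [0.7  0.39] -0.1 tq [ 0.05 -0.1   0.02]
t 14.75 gauge xy [37.94 -0.87] z 69.8 rot [ 3.1414 -0.      1.3128] Fg [0.21 0.78] -1.0 tq [ 0.08 -0.05  0.04]
```

Call:
arm_command(
  deltas=[
    {"hand": 20, "tx": 0, "ty": 1.2, "tz": 0, "wx": 0, "wy": 0, "wz": 0},
    {"hand": 20, "tx": 0, "ty": 1.2, "tz": 0, "wx": 0, "wy": 0, "wz": 0},
    {"hand": 20, "tx": 0, "ty": 1.2, "tz": 0, "wx": 0, "wy": 0, "wz": 0},
  ],
)

```text
clock: 15.12
eef_pos: [572.8, -27.1, 69.8]
tcp_rot: [-3.142, 0.0, 1.313]
contact_force: [-0.6, -0.2, -0.7]
opening: 0.326
grasp_force: 49.5
```

Call:
arm_command(
  deltas=[
    {"hand": 20, "tx": 0, "ty": 0.8, "tz": 0, "wx": 0, "wy": 0, "wz": 0},
    {"hand": 20, "tx": 0, "ty": 0.8, "tz": 0, "wx": 0, "wy": 0, "wz": 0},
    {"hand": 20, "tx": 0, "ty": 0, "tz": 0, "wx": 0, "wy": 0, "wz": 0},
  ],
)

```text
clock: 15.5
eef_pos: [574.5, -27.5, 69.8]
tcp_rot: [3.141, -0.0, 1.313]
contact_force: [1.2, 0.2, -1.0]
opening: 0.325
grasp_force: 49.5
```

Call:
arm_command(
  deltas=[
    {"hand": 20, "tx": 0, "ty": 0.8, "tz": 0, "wx": 0, "wy": 0, "wz": 0},
    {"hand": 20, "tx": 0, "ty": 0.8, "tz": 0, "wx": 0, "wy": 0, "wz": 0},
    {"hand": 20, "tx": 0, "ty": 0, "tz": 0, "wx": 0, "wy": 0, "wz": 0},
  ],
)

```text
clock: 15.88
eef_pos: [576.0, -27.9, 69.8]
tcp_rot: [3.141, -0.0, 1.313]
contact_force: [-0.3, 0.2, -0.4]
opening: 0.323
grasp_force: 49.5
```

Call:
arm_command(
  deltas=[
    {"hand": 20, "tx": 0, "ty": 0.8, "tz": 0, "wx": 0, "wy": 0, "wz": 0},
    {"hand": 20, "tx": 0, "ty": 0.8, "tz": 0, "wx": 0, "wy": 0, "wz": 0},
    {"hand": 20, "tx": 0, "ty": 0, "tz": 0, "wx": 0, "wy": 0, "wz": 0},
  ],
)

```text
clock: 16.25
eef_pos: [577.5, -28.3, 69.8]
tcp_rot: [3.141, -0.0, 1.313]
contact_force: [0.5, 0.3, -1.7]
opening: 0.323
grasp_force: 49.5
```

```bash
python3 -c "
from h import *
g();grab('side');g()"
```

```text
t 16.25 gauge xy [46.26 -0.89] z 69.8 rot [ 3.1415 -0.      1.3128] Fg [0.37 0.46] -1.7 tq [ 0.11 -0.09  0.02]
t 16.3 gauge xy [46.26 -0.89] z 69.8 rot [ 3.1414 -0.      1.3128] Fg [0.44 0.06] -0.4 tq [ 0.09 -0.06  0.03]
```

Call:
arm_command(
  deltas=[
    {"hand": 20, "tx": 0, "ty": 0.8, "tz": 0, "wx": 0, "wy": 0, "wz": 0},
    {"hand": 20, "tx": 0, "ty": 0.8, "tz": 0, "wx": 0, "wy": 0, "wz": 0},
    {"hand": 20, "tx": 0, "ty": 0, "tz": 0, "wx": 0, "wy": 0, "wz": 0},
  ],
)

```text
clock: 16.68
eef_pos: [579.1, -28.7, 69.8]
tcp_rot: [3.141, -0.0, 1.313]
contact_force: [-0.7, 0.3, -0.9]
opening: 0.326
grasp_force: 49.5
```

Call:
arm_command(
  deltas=[
    {"hand": 20, "tx": 0, "ty": 0.8, "tz": 0, "wx": 0, "wy": 0, "wz": 0},
    {"hand": 20, "tx": 0, "ty": 0.8, "tz": 0, "wx": 0, "wy": 0, "wz": 0},
    {"hand": 20, "tx": 0, "ty": 0, "tz": 0, "wx": 0, "wy": 0, "wz": 0},
  ],
)

```text
clock: 17.05
eef_pos: [580.7, -29.2, 69.8]
tcp_rot: [3.141, -0.0, 1.313]
contact_force: [-0.1, -0.6, -0.3]
opening: 0.325
grasp_force: 49.5
```

Call:
arm_command(
  deltas=[
    {"hand": 20, "tx": 0, "ty": 0.8, "tz": 0, "wx": 0, "wy": 0, "wz": 0},
    {"hand": 20, "tx": 0, "ty": 0.8, "tz": 0, "wx": 0, "wy": 0, "wz": 0},
    {"hand": 20, "tx": 0, "ty": 0, "tz": 0, "wx": 0, "wy": 0, "wz": 0},
  ],
)

```text
clock: 17.42
eef_pos: [582.2, -29.6, 69.8]
tcp_rot: [3.141, -0.0, 1.313]
contact_force: [0.4, 0.1, -1.0]
opening: 0.327
grasp_force: 49.5
```

Call:
arm_command(
  deltas=[
    {"hand": 20, "tx": 0, "ty": 0.8, "tz": 0, "wx": 0, "wy": 0, "wz": 0},
    {"hand": 20, "tx": 0, "ty": 0.8, "tz": 0, "wx": 0, "wy": 0, "wz": 0},
    {"hand": 20, "tx": 0, "ty": 0, "tz": 0, "wx": 0, "wy": 0, "wz": 0},
  ],
)

```text
clock: 17.8
eef_pos: [583.7, -30.0, 69.8]
tcp_rot: [3.141, -0.0, 1.313]
contact_force: [-0.0, 0.5, -0.6]
opening: 0.321
grasp_force: 49.5
```

```bash
python3 -c "
from h import *
g();grab('side');g()"
```

```text
t 17.8 gauge xy [52.67 -0.94] z 69.8 rot [ 3.1415 -0.      1.3128] Fg [-0.14  0.5 ] -0.6 tq [ 0.08 -0.07 -0.  ]
t 17.85 gauge xy [52.66 -0.92] z 69.8 rot [ 3.1414 -0.      1.3128] Fg [ 1.12 -0.93] -0.9 tq [ 0.08 -0.06  0.03]
```

Call:
arm_command(
  deltas=[
    {"hand": 20, "tx": 0, "ty": 0.8, "tz": 0, "wx": 0, "wy": 0, "wz": 0},
    {"hand": 20, "tx": 0, "ty": 0.8, "tz": 0, "wx": 0, "wy": 0, "wz": 0},
    {"hand": 20, "tx": 0, "ty": 0, "tz": 0, "wx": 0, "wy": 0, "wz": 0},
  ],
)

```text
clock: 18.23
eef_pos: [585.3, -30.4, 69.8]
tcp_rot: [3.141, -0.0, 1.313]
contact_force: [-0.4, 0.1, -1.1]
opening: 0.321
grasp_force: 49.5
```

Call:
arm_command(
  deltas=[
    {"hand": 20, "tx": 0, "ty": 0.7, "tz": 0, "wx": 0, "wy": 0, "wz": 0},
    {"hand": 20, "tx": 0, "ty": 0.7, "tz": 0, "wx": 0, "wy": 0, "wz": 0},
    {"hand": 20, "tx": 0, "ty": 0, "tz": 0, "wx": 0, "wy": 0, "wz": 0},
  ],
)

```text
clock: 18.6
eef_pos: [586.6, -30.7, 69.8]
tcp_rot: [3.141, -0.0, 1.313]
contact_force: [0.2, 0.3, -0.2]
opening: 0.325
grasp_force: 49.5
```

Call:
arm_command(
  deltas=[
    {"hand": 20, "tx": 0, "ty": 0.7, "tz": 0, "wx": 0, "wy": 0, "wz": 0},
    {"hand": 20, "tx": 0, "ty": 0.7, "tz": 0, "wx": 0, "wy": 0, "wz": 0},
    {"hand": 20, "tx": 0, "ty": 0, "tz": 0, "wx": 0, "wy": 0, "wz": 0},
  ],
)

```text
clock: 18.98
eef_pos: [588.0, -31.1, 69.8]
tcp_rot: [3.141, -0.0, 1.313]
contact_force: [0.5, -0.3, -0.1]
opening: 0.324
grasp_force: 49.5
```

```bash
python3 -c "
from h import *
g();grab('side');g()"
```

```text
t 18.98 gauge xy [57.05 -0.95] z 69.8 rot [ 3.1415 -0.      1.3128] Fg [ 0.53 -0.22] -0.1 tq [ 0.11 -0.08  0.  ]
t 19.02 gauge xy [57.07 -0.93] z 69.8 rot [ 3.1414e+00 -1.0000e-04  1.3128e+00] Fg [0.25 0.49] -0.3 tq [ 0.05 -0.07  0.03]
```

Call:
arm_command(
  deltas=[
    {"hand": 20, "tx": 0, "ty": 0.6, "tz": 0, "wx": 0, "wy": 0, "wz": 0},
    {"hand": 20, "tx": 0, "ty": 0.6, "tz": 0, "wx": 0, "wy": 0, "wz": 0},
    {"hand": 20, "tx": 0, "ty": 0, "tz": 0, "wx": 0, "wy": 0, "wz": 0},
  ],
)

```text
clock: 19.4
eef_pos: [589.1, -31.4, 69.8]
tcp_rot: [3.142, -0.0, 1.313]
contact_force: [-0.0, 0.2, -0.9]
opening: 0.324
grasp_force: 49.5
```

Call:
arm_command(
  deltas=[
    {"hand": 20, "tx": 0, "ty": 0.6, "tz": 0, "wx": 0, "wy": 0, "wz": 0},
    {"hand": 20, "tx": 0, "ty": 0.6, "tz": 0, "wx": 0, "wy": 0, "wz": 0},
    {"hand": 20, "tx": 0, "ty": 0, "tz": 0, "wx": 0, "wy": 0, "wz": 0},
  ],
)

```text
clock: 19.77
eef_pos: [590.3, -31.7, 69.8]
tcp_rot: [3.142, -0.0, 1.313]
contact_force: [-0.5, 1.0, -0.2]
opening: 0.329
grasp_force: 49.5
```

```bash
python3 -c "
from h import *
g();grab('side');g()"
```

```text
t 19.77 gauge xy [59.44 -0.95] z 69.8 rot [ 3.1415 -0.      1.3128] Fg [-0.76  0.84] -0.2 tq [ 0.05 -0.05  0.01]
t 19.82 gauge xy [59.42 -0.94] z 69.8 rot [ 3.1415 -0.      1.3128] Fg [-0.23 -0.26] -0.6 tq [ 0.02 -0.08 -0.01]
```

Call:
arm_command(
  deltas=[
    {"hand": 20, "tx": 0, "ty": 0.6, "tz": 0, "wx": 0, "wy": 0, "wz": 0},
    {"hand": 20, "tx": 0, "ty": 0.6, "tz": 0, "wx": 0, "wy": 0, "wz": 0},
    {"hand": 20, "tx": 0, "ty": 0, "tz": 0, "wx": 0, "wy": 0, "wz": 0},
  ],
)

```text
clock: 20.2
eef_pos: [591.4, -32.0, 69.8]
tcp_rot: [3.142, -0.0, 1.313]
contact_force: [-0.3, 0.4, -0.6]
opening: 0.326
grasp_force: 49.5
```

```bash
python3 -c "
from h import *
g();grab('side');g()"
```

```text
t 20.2 gauge xy [60.61 -0.94] z 69.8 rot [ 3.1415 -0.      1.3128] Fg [-0.4   0.34] -0.6 tq [0.1  0.01 0.01]
t 20.25 gauge xy [60.61 -0.92] z 69.8 rot [ 3.1415 -0.      1.3129] Fg [-0.03  0.88] -0.6 tq [ 0.1  -0.04  0.01]
```

Call:
arm_command(
  deltas=[
    {"hand": 20, "tx": 0, "ty": 0.6, "tz": 0, "wx": 0, "wy": 0, "wz": 0},
    {"hand": 20, "tx": 0, "ty": 0, "tz": 0, "wx": 0, "wy": 0, "wz": 0},
  ],
)

```text
clock: 20.5
eef_pos: [592.0, -32.2, 69.8]
tcp_rot: [3.142, 0.0, 1.313]
contact_force: [0.6, 0.9, -0.1]
opening: 0.328
grasp_force: 49.5
```

```bash
python3 -c "
from h import *
g();grab('side');g()"
```

```text
t 20.5 gauge xy [61.2  -0.96] z 69.8 rot [3.1415 0.     1.3128] Fg [0.39 1.03] -0.1 tq [ 0.11 -0.01  0.01]
t 20.55 gauge xy [61.16 -0.94] z 69.8 rot [ 3.1416 -0.      1.3128] Fg [0.12 1.49] -0.7 tq [ 0.15 -0.01  0.01]
```

Call:
arm_command(
  deltas=[
    {"hand": 20, "tx": 0, "ty": 0.5, "tz": 0, "wx": 0, "wy": 0, "wz": 0},
    {"hand": 20, "tx": 0, "ty": 0, "tz": 0, "wx": 0, "wy": 0, "wz": 0},
  ],
)

```text
clock: 20.8
eef_pos: [592.5, -32.3, 69.8]
tcp_rot: [3.142, -0.0, 1.313]
contact_force: [-0.6, 0.5, -0.6]
opening: 0.328
grasp_force: 49.5
```

```bash
python3 -c "
from h import *
g();grab('side');g()"
```

```text
t 20.8 gauge xy [61.69 -0.96] z 69.8 rot [ 3.1416 -0.      1.3128] Fg [-0.74  0.38] -0.6 tq [0.1  0.03 0.  ]
t 20.85 gauge xy [61.67 -0.95] z 69.8 rot [3.1416 0.     1.3128] Fg [-0.01  1.02] -0.1 tq [ 0.13 -0.   -0.02]
```

Call:
arm_command(
  deltas=[
    {"hand": 20, "tx": 0, "ty": 0.5, "tz": 0, "wx": 0, "wy": 0, "wz": 0},
    {"hand": 20, "tx": 0, "ty": 0, "tz": 0, "wx": 0, "wy": 0, "wz": 0},
  ],
)

```text
clock: 21.1
eef_pos: [592.9, -32.4, 69.8]
tcp_rot: [-3.142, -0.0, 1.313]
contact_force: [0.1, 0.3, -0.1]
opening: 0.321
grasp_force: 49.5
```

```bash
python3 -c "
from h import *
g();grab('side');g()"
```

```text
t 21.1 gauge xy [62.16 -0.96] z 69.8 rot [-3.1416 -0.      1.3128] Fg [0.03 0.27] -0.1 tq [ 0.07 -0.08 -0.02]
t 21.15 gauge xy [62.22 -0.95] z 69.8 rot [ 3.1415 -0.      1.3128] Fg [-0.15 -0.31] -0.6 tq [0.13 0.   0.03]
```

Call:
arm_command(
  deltas=[
    {"hand": 20, "tx": 0, "ty": 0.5, "tz": 0, "wx": 0, "wy": 0, "wz": 0},
    {"hand": 20, "tx": 0, "ty": 0, "tz": 0, "wx": 0, "wy": 0, "wz": 0},
  ],
)

```text
clock: 21.4
eef_pos: [593.4, -32.5, 69.8]
tcp_rot: [3.142, -0.0, 1.313]
contact_force: [-0.7, 0.6, -0.5]
opening: 0.324
grasp_force: 49.5
```

```bash
python3 -c "
from h import *
g();grab('side');g()"
```

```text
t 21.4 gauge xy [62.7  -0.96] z 69.8 rot [ 3.1415 -0.      1.3128] Fg [-0.77  0.38] -0.5 tq [ 0.12 -0.01  0.05]
t 21.45 gauge xy [62.69 -0.97] z 69.8 rot [3.1415 0.     1.3128] Fg [-0.48  0.69] -0.4 tq [0.05 0.04 0.04]
```

Call:
arm_command(
  deltas=[
    {"hand": 20, "tx": 0, "ty": 0.5, "tz": 0, "wx": 0, "wy": 0, "wz": 0},
    {"hand": 20, "tx": 0, "ty": 0, "tz": 0, "wx": 0, "wy": 0, "wz": 0},
  ],
)

```text
clock: 21.7
eef_pos: [593.9, -32.7, 69.8]
tcp_rot: [-3.142, -0.0, 1.313]
contact_force: [-0.3, 0.7, -0.5]
opening: 0.322
grasp_force: 49.5
```

```bash
python3 -c "
from h import *
g();grab('side');g()"
```

```text
t 21.7 gauge xy [63.17 -0.96] z 69.8 rot [-3.1416 -0.      1.3128] Fg [-0.44  0.56] -0.5 tq [ 0.14  0.03 -0.01]
t 21.75 gauge xy [63.2  -0.95] z 69.8 rot [ 3.1415 -0.      1.3128] Fg [0.27 0.33] -0.3 tq [ 0.1  -0.02  0.01]
```

Call:
arm_command(
  deltas=[
    {"hand": 20, "tx": 0, "ty": 0.5, "tz": 0, "wx": 0, "wy": 0, "wz": 0},
    {"hand": 20, "tx": 0, "ty": 0, "tz": 0, "wx": 0, "wy": 0, "wz": 0},
  ],
)

```text
clock: 22.0
eef_pos: [594.4, -32.8, 69.8]
tcp_rot: [3.142, -0.0, 1.313]
contact_force: [0.4, -0.8, -0.4]
opening: 0.327
grasp_force: 49.5
```

```bash
python3 -c "
from h import *
g();grab('side');g()"
```

```text
t 22.0 gauge xy [63.71 -0.98] z 69.8 rot [ 3.1415 -0.      1.3128] Fg [ 0.56 -0.64] -0.4 tq [ 0.12 -0.07 -0.09]
t 22.05 gauge xy [63.71 -0.96] z 69.8 rot [3.1415 0.     1.3128] Fg [0.2  0.79] -1.8 tq [ 0.03 -0.02  0.  ]
```

Call:
arm_command(
  deltas=[
    {"hand": 20, "tx": 0, "ty": 0.5, "tz": 0, "wx": 0, "wy": 0, "wz": 0},
    {"hand": 20, "tx": 0, "ty": 0, "tz": 0, "wx": 0, "wy": 0, "wz": 0},
  ],
)

```text
clock: 22.3
eef_pos: [594.9, -32.9, 69.8]
tcp_rot: [3.142, 0.0, 1.313]
contact_force: [-0.1, 0.2, -0.2]
opening: 0.322
grasp_force: 49.5
```

```bash
python3 -c "
from h import *
g();s=grab('side');g()
p=r.sense()['eef_pos'];print(proj(s,p-[0,0,36.5]))
cv2.imwrite('pics/m5.png',cv2.resize(s['image'][170:250,215:315],None,fx=7,fy=7,interpolation=2)[:,:,::-1])"
```

```text
t 22.3 gauge xy [64.2  -0.97] z 69.8 rot [3.1416 0.     1.3128] Fg [-0.14  0.17] -0.2 tq [ 0.12 -0.    0.02]
t 22.35 gauge xy [64.2  -0.98] z 69.8 rot [3.1415 0.     1.3128] Fg [0.22 1.37] -0.6 tq [ 0.07 -0.04  0.  ]
[272.79024675 208.78860652]
```

View pics/m5.png

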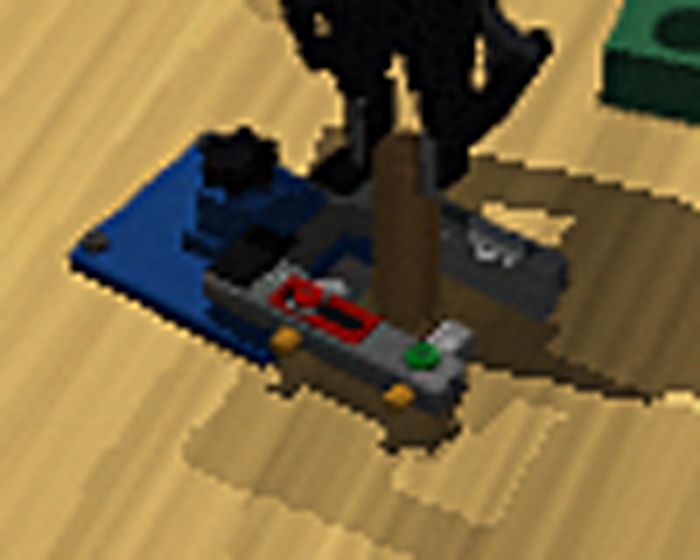

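The side view shows the peg through the go gap (crop columns 375–440). The no-go button is just ahead of it at (335,285), with its red screw at the back of the slot. A small gap remains, so I'll keep feeling forward.

Call:
arm_command(
  deltas=[
    {"hand": 20, "tx": 0, "ty": 0.5, "tz": 0, "wx": 0, "wy": 0, "wz": 0},
    {"hand": 20, "tx": 0, "ty": 0, "tz": 0, "wx": 0, "wy": 0, "wz": 0},
  ],
)

```text
clock: 22.6
eef_pos: [595.2, -33.0, 69.8]
tcp_rot: [-3.141, 0.0, 1.313]
contact_force: [-0.1, 1.0, 0.1]
opening: 0.326
grasp_force: 49.5
```

Call:
arm_command(
  deltas=[
    {"hand": 20, "tx": 0, "ty": 0.5, "tz": 0, "wx": 0, "wy": 0, "wz": 0},
    {"hand": 20, "tx": 0, "ty": 0, "tz": 0, "wx": 0, "wy": 0, "wz": 0},
  ],
)

```text
clock: 22.85
eef_pos: [595.6, -33.1, 69.7]
tcp_rot: [-3.141, 0.0, 1.313]
contact_force: [-1.6, 0.4, 0.1]
opening: 0.324
grasp_force: 49.6
```

```bash
python3 -c "
from h import *
g();grab('side');g()"
```

```text
t 22.85 gauge xy [64.9  -0.98] z 69.7 rot [-3.1411e+00  1.0000e-04  1.3128e+00] Fg [-1.62 -0.02] 0.1 tq [ 0.18  0.3  -0.  ]
t 22.9 gauge xy [64.89 -0.99] z 69.7 rot [-3.1411e+00  1.0000e-04  1.3128e+00] Fg [-1.97 -0.77] -0.5 tq [ 0.28  0.33 -0.03]
```

Contact: the push is about 1.8 N. I'll ease it up to 5 N.

Call:
arm_command(
  deltas=[
    {"hand": 20, "tx": 0, "ty": 0.4, "tz": 0, "wx": 0, "wy": 0, "wz": 0},
    {"hand": 20, "tx": 0, "ty": 0, "tz": 0, "wx": 0, "wy": 0, "wz": 0},
  ],
)

```text
clock: 23.15
eef_pos: [595.8, -33.2, 69.7]
tcp_rot: [-3.141, 0.0, 1.313]
contact_force: [-2.1, 1.1, -0.0]
opening: 0.318
grasp_force: 49.6
```

```bash
python3 -c "
from h import *
g();grab('side');g()"
```

```text
t 23.15 gauge xy [65.2  -1.03] z 69.7 rot [-3.1409e+00  1.0000e-04  1.3127e+00] Fg [-2.34  0.48] -0.0 tq [ 0.34  0.57 -0.01]
t 23.2 gauge xy [65.2  -1.02] z 69.7 rot [-3.1409e+00  1.0000e-04  1.3128e+00] Fg [-3.27 -0.06] -0.6 tq [0.27 0.6  0.  ]
```

Call:
arm_command(
  deltas=[
    {"hand": 20, "tx": 0, "ty": 0.5, "tz": 0, "wx": 0, "wy": 0, "wz": 0},
    {"hand": 20, "tx": 0, "ty": 0, "tz": 0, "wx": 0, "wy": 0, "wz": 0},
  ],
)

```text
clock: 23.45
eef_pos: [596.2, -33.3, 69.6]
tcp_rot: [-3.141, 0.0, 1.313]
contact_force: [-3.3, 1.7, 0.5]
opening: 0.322
grasp_force: 49.6
```

```bash
python3 -c "
from h import *
g();grab('side');g()"
```

```text
t 23.45 gauge xy [65.57 -1.01] z 69.6 rot [-3.1406e+00  1.0000e-04  1.3128e+00] Fg [-3.61  0.81] 0.5 tq [0.37 0.91 0.03]
t 23.5 gauge xy [65.56 -1.01] z 69.6 rot [-3.1406e+00  1.0000e-04  1.3128e+00] Fg [-3.52  0.38] 0.3 tq [0.37 0.86 0.03]
```

Call:
arm_command(
  deltas=[
    {"hand": 20, "tx": 0, "ty": 0.4, "tz": 0, "wx": 0, "wy": 0, "wz": 0},
    {"hand": 20, "tx": 0, "ty": 0, "tz": 0, "wx": 0, "wy": 0, "wz": 0},
    {"hand": 20, "tx": 0, "ty": 0, "tz": 0, "wx": 0, "wy": 0, "wz": 0},
    {"hand": 20, "tx": 0, "ty": 0, "tz": 0, "wx": 0, "wy": 0, "wz": 0},
    {"hand": 20, "tx": 0, "ty": 0, "tz": 0, "wx": 0, "wy": 0, "wz": 0},
    {"hand": 20, "tx": 0, "ty": 0, "tz": 0, "wx": 0, "wy": 0, "wz": 0},
    {"hand": 20, "tx": 0, "ty": 0, "tz": 0, "wx": 0, "wy": 0, "wz": 0},
    {"hand": 20, "tx": 0, "ty": 0, "tz": 0, "wx": 0, "wy": 0, "wz": 0},
  ],
)

```text
clock: 24.5
eef_pos: [596.5, -33.4, 69.6]
tcp_rot: [-3.14, 0.0, 1.313]
contact_force: [-4.7, 1.6, -0.3]
opening: 0.326
grasp_force: 49.7
```

```bash
python3 -c "
from h import *
g();grab('side');g()"
```

```text
t 24.5 gauge xy [65.88 -1.  ] z 69.6 rot [-3.1405e+00  2.0000e-04  1.3128e+00] Fg [-4.95  0.39] -0.3 tq [0.35 1.08 0.02]
t 24.55 gauge xy [65.84 -1.03] z 69.6 rot [-3.1404e+00  2.0000e-04  1.3128e+00] Fg [-5.59  0.47] 1.0 tq [ 0.38  1.11 -0.02]
```

Call:
arm_command(
  deltas=[
    {"hand": 20, "tx": 0, "ty": -2, "tz": 0, "wx": 0, "wy": 0, "wz": 0},
    {"hand": 20, "tx": 0, "ty": -3, "tz": 0, "wx": 0, "wy": 0, "wz": 0},
    {"hand": 20, "tx": 0, "ty": -4, "tz": 0, "wx": 0, "wy": 0, "wz": 0},
    {"hand": 20, "tx": 0, "ty": -4, "tz": 0, "wx": 0, "wy": 0, "wz": 0},
    {"hand": 20, "tx": 0, "ty": -4, "tz": 0, "wx": 0, "wy": 0, "wz": 0},
    {"hand": 20, "tx": 0, "ty": 0, "tz": 0, "wx": 0, "wy": 0, "wz": 0},
  ],
)

```text
clock: 25.3
eef_pos: [580.2, -29.0, 69.8]
tcp_rot: [-3.141, 0.0, 1.313]
contact_force: [0.8, 0.6, -0.2]
opening: 0.329
grasp_force: 49.6
```

```bash
python3 -c "
from h import *
g();grab('side');g()"
```

```text
t 25.3 gauge xy [49.04 -0.9 ] z 69.8 rot [-3.1413  0.      1.3129] Fg [0.66 0.78] -0.2 tq [0.08 0.04 0.01]
t 25.35 gauge xy [49.27 -0.9 ] z 69.8 rot [-3.1415 -0.      1.3128] Fg [0.55 1.42] -0.8 tq [0.13 0.04 0.02]
```

Call:
arm_command(
  deltas=[
    {"hand": 20, "tx": 0.1, "ty": -4, "tz": 0, "wx": 0, "wy": 0, "wz": 0},
    {"hand": 20, "tx": 0, "ty": -4, "tz": 0, "wx": 0, "wy": 0, "wz": 0},
    {"hand": 20, "tx": 0, "ty": -4, "tz": 0, "wx": 0, "wy": 0, "wz": 0},
    {"hand": 20, "tx": 0, "ty": -3, "tz": 0, "wx": 0, "wy": 0, "wz": 0},
    {"hand": 20, "tx": 0, "ty": -3, "tz": 0, "wx": 0, "wy": 0, "wz": 0},
  ],
)

```text
clock: 25.98
eef_pos: [563.1, -24.4, 69.8]
tcp_rot: [3.142, -0.0, 1.313]
contact_force: [-0.2, -0.2, -0.4]
opening: 0.329
grasp_force: 49.6
```

Call:
arm_command(
  deltas=[
    {"hand": 20, "tx": 0, "ty": -3, "tz": 0, "wx": 0, "wy": 0, "wz": 0},
    {"hand": 20, "tx": 0, "ty": -3, "tz": 0, "wx": 0, "wy": 0, "wz": 0},
    {"hand": 20, "tx": 0, "ty": -3, "tz": 0, "wx": 0, "wy": 0, "wz": 0},
    {"hand": 20, "tx": 0, "ty": -3, "tz": 0, "wx": 0, "wy": 0, "wz": 0},
    {"hand": 20, "tx": 0, "ty": -3, "tz": 0, "wx": 0, "wy": 0, "wz": 0},
    {"hand": 20, "tx": 0, "ty": -3, "tz": 0, "wx": 0, "wy": 0, "wz": 0},
  ],
)

```text
clock: 26.72
eef_pos: [545.6, -19.8, 69.8]
tcp_rot: [3.142, 0.0, 1.313]
contact_force: [0.8, 0.5, -0.7]
opening: 0.329
grasp_force: 49.6
```

Call:
arm_command(
  deltas=[
    {"hand": 20, "tx": 0, "ty": -4, "tz": 0, "wx": 0, "wy": 0, "wz": 0},
    {"hand": 20, "tx": 0, "ty": -5, "tz": 0, "wx": 0, "wy": 0, "wz": 0},
    {"hand": 20, "tx": 0, "ty": -6, "tz": 0, "wx": 0, "wy": 0, "wz": 0},
    {"hand": 20, "tx": 0, "ty": -8, "tz": 0, "wx": 0, "wy": 0, "wz": 0},
    {"hand": 20, "tx": 0, "ty": -10, "tz": 0, "wx": 0, "wy": 0, "wz": 0},
    {"hand": 20, "tx": 0, "ty": -10, "tz": 0, "wx": 0, "wy": 0, "wz": 0},
    {"hand": 20, "tx": 0, "ty": -10, "tz": 0, "wx": 0, "wy": 0, "wz": 0},
    {"hand": 20, "tx": 0, "ty": 0, "tz": 0, "wx": 0, "wy": 0, "wz": 0},
  ],
)

```text
clock: 27.72
eef_pos: [493.6, -6.2, 69.8]
tcp_rot: [-3.141, 0.0, 1.313]
contact_force: [-1.2, -0.0, -1.5]
opening: 0.329
grasp_force: 49.6
```

```bash
python3 -c "
from h import *
g();togo((528,-231,129.5))"
```

```text
t 27.73 gauge xy [-40.52  -0.61] z 69.8 rot [-3.1410e+00  1.0000e-04  1.3131e+00] Fg [-1.16 -0.32] -1.5 tq [ 0.05 -0.03 -0.01]
t 27.73 pos [493.6  -6.2  69.8] rot [-3.1410e+00  1.0000e-04  1.3131e+00] F [-1.2 -0.  -1.5] | tool delta [-208.7   90.5  -59.7]
```

Call:
arm_command(
  deltas=[
    {"hand": 20, "tx": 0, "ty": 0, "tz": -20, "wx": 0, "wy": 0, "wz": 0},
    {"hand": 20, "tx": 0, "ty": 0, "tz": -20, "wx": 0, "wy": 0, "wz": 0},
    {"hand": 20, "tx": 0, "ty": 0, "tz": -20, "wx": 0, "wy": 0, "wz": 0},
    {"hand": 20, "tx": 0, "ty": 0, "tz": -2, "wx": 0, "wy": 0, "wz": 0},
  ],
)

```text
clock: 28.22
eef_pos: [496.0, -6.4, 133.0]
tcp_rot: [3.139, -0.001, 1.313]
contact_force: [-0.8, -0.4, -0.7]
opening: 0.324
grasp_force: 49.6
```

```bash
python3 -c "
from h import *
s=grab('side');t=grab('top')
M=np.zeros((600,800,3),np.uint8)
M[:480,:360]=cv2.resize(s['image'][135:195,295:340],None,fx=8,fy=8,interpolation=2)
M[:320,368:800]=cv2.resize(t['image'][205:245,335:389],None,fx=8,fy=8,interpolation=2)
h=36;B=np.array([529,-286]);a=.04
for f,o,w in((s,(295,135),0),(t,(335,205),368)):
    for y in(0,55):
        for k in np.linspace(0,6.283,24):
            P=B+[-np.sin(a)*y+16.5*np.cos(k),np.cos(a)*y+16.5*np.sin(k)]
            u=(proj(f,(*P,36))-o)*8+4+[w,0]
            cv2.circle(M,tuple(int(q) for q in u),1,(255,0,0),-1)
cv2.imwrite('pics/m6.png',M[:480,:,::-1])"
```

```text
(no output)
```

View pics/m6.png

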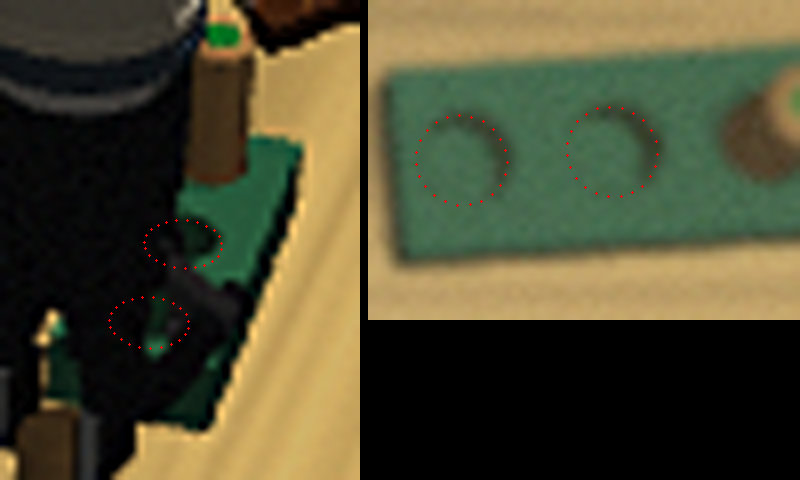

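The overlay in the top view fits both free holes to within about 1 mm. The end hole is at about (527,-231.5). I'll carry the peg there.

Call:
arm_command(
  deltas=[
    {"hand": 20, "tx": -25, "ty": 11, "tz": 0, "wx": 0, "wy": 0, "wz": 0},
    {"hand": 20, "tx": -40, "ty": 17, "tz": 0, "wx": 0, "wy": 0, "wz": 0},
    {"hand": 20, "tx": -45, "ty": 18, "tz": 0, "wx": 0, "wy": 0, "wz": 0},
    {"hand": 20, "tx": -45, "ty": 18, "tz": 0, "wx": 0, "wy": 0, "wz": 0},
    {"hand": 20, "tx": -35, "ty": 14, "tz": 0, "wx": 0, "wy": 0, "wz": 0},
    {"hand": 20, "tx": -20, "ty": 9, "tz": 0, "wx": 0, "wy": 0, "wz": 0},
    {"hand": 20, "tx": 0, "ty": 0, "tz": 0, "wx": 0, "wy": 0, "wz": 0},
    {"hand": 20, "tx": 0, "ty": 0, "tz": 0, "wx": 0, "wy": 0, "wz": 0},
  ],
)

```text
clock: 29.32
eef_pos: [524.7, -230.5, 131.2]
tcp_rot: [-3.14, -0.001, 1.313]
contact_force: [0.1, 0.7, -0.4]
opening: 0.324
grasp_force: 49.6
```

```bash
python3 -c "
from h import *
togo((527,-231.5,101))"
```

```text
t 29.32 pos [ 524.7 -230.5  131.2] rot [-3.1403e+00 -6.0000e-04  1.3131e+00] F [ 0.1  0.7 -0.4] | tool delta [-0.4  2.6 30.2]
```

Call:
arm_command(
  deltas=[
    {"hand": 20, "tx": -0.4, "ty": 2.6, "tz": 15, "wx": 0, "wy": 0, "wz": 0},
    {"hand": 20, "tx": 0, "ty": 0, "tz": 15, "wx": 0, "wy": 0, "wz": 0},
    {"hand": 20, "tx": 0, "ty": 0, "tz": 0, "wx": 0, "wy": 0, "wz": 0},
  ],
)

```text
clock: 29.7
eef_pos: [526.3, -231.6, 99.8]
tcp_rot: [-3.138, -0.001, 1.313]
contact_force: [-0.8, 0.1, -0.5]
opening: 0.325
grasp_force: 49.6
```

```bash
python3 -c "
from h import *
togo((527,-231.5,65.5))
s=grab('side'); o=(285,110)
M=cv2.resize(s['image'][110:200,285:355],None,fx=6,fy=6,interpolation=2)
p=r.sense()['eef_pos']
for c,z,col in((p,p[2]-57.5,(255,0,0)),((527,-231.5),36,(255,255,255))):
  for k in np.linspace(0,6.283,24):
    R=15 if col[1]==0 else 16.5
    u=(proj(s,(c[0]+R*np.cos(k),c[1]+R*np.sin(k),z))-o)*6+3
    cv2.circle(M,tuple(int(q) for q in u),1,col,-1)
cv2.imwrite('pics/m7.png',M[:,:,::-1])"
```

```text
t 29.7 pos [ 526.3 -231.6   99.8] rot [-3.1382e+00 -6.0000e-04  1.3134e+00] F [-0.8  0.1 -0.5] | tool delta [ 0.3  0.8 34.3]
```

View pics/m7.png

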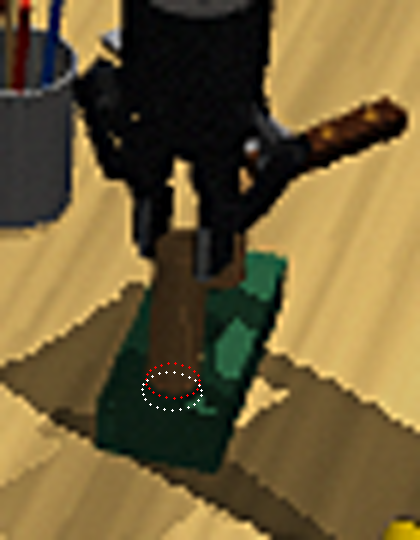

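The side view shows the peg foot at crop (175,380), right over the predicted hole ring. I'll lower it with force checks.

Call:
arm_command(
  deltas=[
    {"hand": 20, "tx": 0, "ty": 0.4, "tz": 3, "wx": 0, "wy": 0, "wz": 0},
    {"hand": 20, "tx": 0, "ty": 0, "tz": 2.5, "wx": 0, "wy": 0, "wz": 0},
    {"hand": 20, "tx": 0, "ty": 0, "tz": 1.5, "wx": 0, "wy": 0, "wz": 0},
    {"hand": 20, "tx": 0, "ty": 0, "tz": 0, "wx": 0, "wy": 0, "wz": 0},
  ],
)

```text
clock: 30.25
eef_pos: [527.9, -232.8, 94.8]
tcp_rot: [3.142, -0.0, 1.313]
contact_force: [-0.1, -0.8, -1.1]
opening: 0.327
grasp_force: 49.6
```

Call:
arm_command(
  deltas=[
    {"hand": 20, "tx": 0, "ty": 0, "tz": 1.5, "wx": 0, "wy": 0, "wz": 0},
    {"hand": 20, "tx": 0, "ty": 0, "tz": 1.5, "wx": 0, "wy": 0, "wz": 0},
    {"hand": 20, "tx": 0, "ty": 0, "tz": 0, "wx": 0, "wy": 0, "wz": 0},
  ],
)

```text
clock: 30.62
eef_pos: [527.8, -232.7, 91.7]
tcp_rot: [-3.141, -0.0, 1.313]
contact_force: [-0.2, -1.0, -1.2]
opening: 0.325
grasp_force: 49.6
```

```bash
python3 -c "
from h import *
togo((527,-231.5,65.5));print(r.sense()['wrist_torque'])"
```

```text
t 30.62 pos [ 527.8 -232.7   91.7] rot [-3.1414 -0.      1.3128] F [-0.2 -1.  -1.2] | tool delta [ 1.  -1.1 26.2]
[ 0.02659184 -0.03677017  0.0161348 ]
```

Call:
arm_command(
  deltas=[
    {"hand": 20, "tx": 0.8, "ty": -0.8, "tz": 1, "wx": 0, "wy": 0, "wz": 0},
    {"hand": 20, "tx": 0, "ty": 0, "tz": 1.5, "wx": 0, "wy": 0, "wz": 0},
    {"hand": 20, "tx": 0, "ty": 0, "tz": 1.5, "wx": 0, "wy": 0, "wz": 0},
    {"hand": 20, "tx": 0, "ty": 0, "tz": 0, "wx": 0, "wy": 0, "wz": 0},
  ],
)

```text
clock: 31.12
eef_pos: [527.6, -231.9, 87.7]
tcp_rot: [3.141, 0.0, 1.313]
contact_force: [0.8, -1.3, -0.8]
opening: 0.324
grasp_force: 49.6
```

```bash
python3 -c "
from h import *
togo((527,-231.5,65.5));print(r.sense()['wrist_torque'])"
```

```text
t 31.12 pos [ 527.6 -231.9   87.7] rot [3.1411e+00 1.0000e-04 1.3127e+00] F [ 0.8 -1.3 -0.8] | tool delta [ 0.3 -0.7 22.2]
[-0.22905252 -0.3042236  -0.02540071]
```

Call:
arm_command(
  deltas=[
    {"hand": 20, "tx": 0, "ty": 0, "tz": 2, "wx": 0, "wy": 0, "wz": 0},
    {"hand": 20, "tx": 0, "ty": 0, "tz": 2, "wx": 0, "wy": 0, "wz": 0},
    {"hand": 20, "tx": 0, "ty": 0, "tz": 0, "wx": 0, "wy": 0, "wz": 0},
  ],
)

```text
clock: 31.5
eef_pos: [527.4, -231.8, 83.6]
tcp_rot: [3.141, 0.0, 1.313]
contact_force: [1.5, -1.0, -2.4]
opening: 0.327
grasp_force: 49.6
```

```bash
python3 -c "
from h import *
togo((527,-231.5,65.5));print(r.sense()['wrist_torque'])"
```

```text
t 31.5 pos [ 527.4 -231.8   83.6] rot [3.1415 0.     1.3128] F [ 1.5 -1.  -2.4] | tool delta [ 0.2 -0.5 18.1]
[-0.2539479  -0.38164867 -0.07303915]
```

Call:
arm_command(
  deltas=[
    {"hand": 20, "tx": -0.8, "ty": 1.0, "tz": 0, "wx": 0, "wy": 0, "wz": 0},
    {"hand": 20, "tx": 0, "ty": 0, "tz": 2, "wx": 0, "wy": 0, "wz": 0},
    {"hand": 20, "tx": 0, "ty": 0, "tz": 2, "wx": 0, "wy": 0, "wz": 0},
    {"hand": 20, "tx": 0, "ty": 0, "tz": 0, "wx": 0, "wy": 0, "wz": 0},
  ],
)

```text
clock: 32.0
eef_pos: [527.9, -232.7, 79.5]
tcp_rot: [-3.141, -0.0, 1.313]
contact_force: [0.9, -0.8, -1.3]
opening: 0.325
grasp_force: 49.7
```

```bash
python3 -c "
from h import *
togo((527,-231.5,65.5));print(r.sense()['wrist_torque'])"
```

```text
t 32.0 pos [ 527.9 -232.7   79.5] rot [-3.1411e+00 -2.0000e-04  1.3128e+00] F [ 0.9 -0.8 -1.3] | tool delta [ 0.9 -1.2 14. ]
[-0.11688295 -0.04168008  0.03170755]
```

Call:
arm_command(
  deltas=[
    {"hand": 20, "tx": 0, "ty": 0, "tz": 3, "wx": 0, "wy": 0, "wz": 0},
    {"hand": 20, "tx": 0, "ty": 0, "tz": 3, "wx": 0, "wy": 0, "wz": 0},
    {"hand": 20, "tx": 0, "ty": 0, "tz": 0, "wx": 0, "wy": 0, "wz": 0},
  ],
)

```text
clock: 32.38
eef_pos: [528.0, -232.7, 73.5]
tcp_rot: [-3.141, -0.0, 1.313]
contact_force: [0.5, -0.7, -0.1]
opening: 0.325
grasp_force: 49.7
```

```bash
python3 -c "
from h import *
togo((527,-231.5,65.5));print(r.sense()['wrist_torque'])"
```

```text
t 32.38 pos [ 528.  -232.7   73.5] rot [-3.1412e+00 -1.0000e-04  1.3128e+00] F [ 0.5 -0.7 -0.1] | tool delta [ 0.9 -1.2  8. ]
[-0.10840689 -0.01260451  0.00773061]
```

Free again. I'll lower it the last 8 mm to the floor.

Call:
arm_command(
  deltas=[
    {"hand": 20, "tx": -0.2, "ty": 0, "tz": 3, "wx": 0, "wy": 0, "wz": 0},
    {"hand": 20, "tx": 0, "ty": 0, "tz": 3, "wx": 0, "wy": 0, "wz": 0},
    {"hand": 20, "tx": 0, "ty": 0, "tz": 1, "wx": 0, "wy": 0, "wz": 0},
    {"hand": 20, "tx": 0, "ty": 0, "tz": 0, "wx": 0, "wy": 0, "wz": 0},
  ],
)

```text
clock: 32.88
eef_pos: [528.0, -233.0, 66.7]
tcp_rot: [-3.141, -0.0, 1.313]
contact_force: [0.0, 0.3, -0.4]
opening: 0.332
grasp_force: 49.7
```

Call:
arm_command(
  deltas=[
    {"hand": 20, "tx": 0, "ty": 0, "tz": 0.7, "wx": 0, "wy": 0, "wz": 0},
    {"hand": 20, "tx": 0, "ty": 0, "tz": 0, "wx": 0, "wy": 0, "wz": 0},
  ],
)

```text
clock: 33.12
eef_pos: [528.1, -233.0, 66.1]
tcp_rot: [3.142, -0.0, 1.313]
contact_force: [0.3, 0.2, -0.5]
opening: 0.327
grasp_force: 49.7
```

Call:
arm_command(
  deltas=[
    {"hand": 20, "tx": 0, "ty": 0, "tz": 0.5, "wx": 0, "wy": 0, "wz": 0},
    {"hand": 20, "tx": 0, "ty": 0, "tz": 0, "wx": 0, "wy": 0, "wz": 0},
  ],
)

```text
clock: 33.38
eef_pos: [528.1, -233.0, 65.6]
tcp_rot: [3.141, 0.0, 1.313]
contact_force: [-0.2, -0.1, -0.0]
opening: 0.326
grasp_force: 49.8
```

Call:
arm_command(
  deltas=[
    {"hand": 20, "tx": 0, "ty": 0, "tz": 0.5, "wx": 0, "wy": 0, "wz": 0},
    {"hand": 20, "tx": 0, "ty": 0, "tz": 0, "wx": 0, "wy": 0, "wz": 0},
  ],
)

```text
clock: 33.62
eef_pos: [528.4, -233.1, 65.6]
tcp_rot: [3.141, 0.0, 1.313]
contact_force: [-1.3, -0.2, 4.4]
opening: 0.325
grasp_force: 50.2
```

Call:
arm_command(
  deltas=[
    {"hand": 20, "tx": 0, "ty": 0, "tz": 0.4, "wx": 0, "wy": 0, "wz": 0},
    {"hand": 20, "tx": 0, "ty": 0, "tz": 0, "wx": 0, "wy": 0, "wz": 0},
  ],
)

```text
clock: 33.88
eef_pos: [528.5, -233.2, 65.5]
tcp_rot: [3.141, 0.0, 1.313]
contact_force: [-1.4, -0.1, 9.8]
opening: 0.329
grasp_force: 50.6
```

On the floor at the expected height. I'll release and rise.

Call:
arm_command(
  deltas=[
    {"hand": 36, "tx": 0, "ty": 0, "tz": -0.5, "wx": 0, "wy": 0, "wz": 0},
    {"hand": 50, "tx": 0, "ty": 0, "tz": 0, "wx": 0, "wy": 0, "wz": 0},
    {"hand": 70, "tx": 0, "ty": 0, "tz": 0, "wx": 0, "wy": 0, "wz": 0},
    {"hand": 70, "tx": 0, "ty": 0, "tz": 0, "wx": 0, "wy": 0, "wz": 0},
    {"hand": 70, "tx": 0, "ty": 0, "tz": -10, "wx": 0, "wy": 0, "wz": 0},
    {"hand": 70, "tx": 0, "ty": 0, "tz": -25, "wx": 0, "wy": 0, "wz": 0},
    {"hand": 70, "tx": 0, "ty": 0, "tz": -40, "wx": 0, "wy": 0, "wz": 0},
    {"hand": 70, "tx": 0, "ty": 0, "tz": -50, "wx": 0, "wy": 0, "wz": 0},
  ],
)

```text
clock: 34.88
eef_pos: [527.5, -232.7, 191.4]
tcp_rot: [-3.14, -0.0, 1.313]
contact_force: [0.7, -0.5, 0.4]
opening: 0.821
grasp_force: 0.0
```

Call:
arm_command(
  deltas=[
    {"hand": 70, "tx": 0, "ty": -40, "tz": -30, "wx": 0, "wy": 0, "wz": 0},
    {"hand": 70, "tx": 0, "ty": -50, "tz": 0, "wx": 0, "wy": 0, "wz": 0},
    {"hand": 70, "tx": 0, "ty": -40, "tz": 0, "wx": 0, "wy": 0, "wz": 0},
    {"hand": 70, "tx": 0, "ty": 0, "tz": 0, "wx": 0, "wy": 0, "wz": 0},
  ],
)

```text
clock: 35.38
eef_pos: [400.1, -199.1, 220.9]
tcp_rot: [-3.142, 0.0, 1.312]
contact_force: [1.3, 0.5, 0.4]
opening: 0.818
grasp_force: 0.0
```

```bash
python3 -c "
from h import *
s=grab('side');t=grab('top')
M=np.zeros((480,800,3),np.uint8)
M[:480,:400]=cv2.resize(s['image'][120:216,270:350],None,fx=5,fy=5,interpolation=2)
M[:320,400:800]=cv2.resize(t['image'][180:260,300:400],None,fx=4,fy=4,interpolation=2)
cv2.imwrite('pics/m8.png',M[:,:,::-1]);print(proj(s,(528,-233,103)),proj(s,(528,-233,36)))"
```

```text
[314.05472015 158.49583658] [313.00339428 174.39389447]
```

View pics/m8.png

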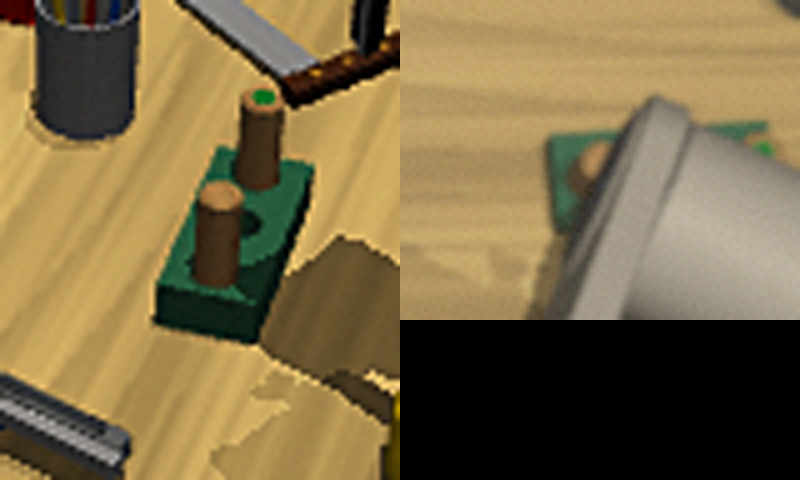

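The side view shows the peg standing upright in the end hole. Its top is at (313.8,158.6), against (314.1,158.5) predicted for fully home. The done peg is untouched and the gripper is clear.

```bash
python3 -c "
from rig import r
print(r.sign_off())"
```

```text
the job is handed in; nothing more can be done
None
```

The peg went through the go gap and stopped at the no-go with a push of about 5 N, held for about 0.9 s. It now stands fully home in the green block's end hole (`passed_hole2`), the gripper is clear, and the job was handed in at about 35 s on the clock; `sign_off` gave no verdict.

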